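Clamp a notebook in the stamping jig with the T-slot stop peg

ROBOT

A 7-joint arm with a two-finger parallel gripper is mounted at the origin on a cart in front of the work surface, level with it; the furniture and walls round the work are solid. World frame = base frame: x ahead of the robot, y to its left, z up, the work surface at z = 0. Lengths are in mm, angles in rad, forces in N, time in s.
With the tool pointing down it reaches from about 400 to 900 mm from the base axis. Payload 5.6 kg.
Tool frame: the origin (TCP) lies midway between the tips of the shut fingers; the grasp point (between the pads) lies 19 mm behind it; x points along the fingers, y is the direction in which the jaws open and shut, and the axes are right-handed (so a half turn about x gives the same grasp; the last joint's range is limited). The gripper opens to 92 mm and grips with 3 to 60 N. Pads are 20 mm wide; open, the fingers measure 128 mm over their backs; the gripper's body (75 mm by 189 mm) begins 69 mm behind the grasp point.
Start: joints at [-1.367, 0.468, -0.012, 1.603, 0.006, 1.071, -0.056], TCP at [158.839, 630.302, 191.392] pointing down, gripper open.
Joint ranges: [-2.53, 2.53], [-0.31, 2.02], [-1.57, 1.55], [0.28, 2.44], [-1.29, 4.43], [0.15, 1.84], [-2.92, 2.92]. Speed limits (rad/s): [2.57, 2.57, 3.14, 3.14, 3.14, 3.14, 3.14].

INTERFACE

Orientations are given as a rotation vector (axis times angle).
In Python, from cell import robot, grip, kin, viewer gives the robot as it stands. Calls block until the motion is done:
- robot.movep(position, orientation): joint-space move of the TCP to a pose.
- robot.servo_line(position, feed=150, rotation=None): straight line of the TCP; rotation=None keeps the orientation; feed is the mean speed in mm/s.
- robot.goto_joints(angles): joint-space move.
- grip(opening, newtons=None): opening from 0.0 (shut) to 1.0 (fully open); newtons is the grip in N (None keeps the last); returns when the fingers have stopped.
- robot.hold(seconds).
- kin.ik(position, orientation): joint angles nearest the present ones, or None.
- robot.observe(): the state.
- viewer.read_camera(name): name is "side" or "top"; returns the picture (384x512x3 uint8, red, green, blue); there is no depth.
- viewer.camera_info(name): a dict with "camera_matrix" (3x3 intrinsics, pixels), "R" (3x3) and "t" (3): a world point X has camera coordinates R X + t. Camera axes: x right, y down, z forward; pixel columns grow to the right and rows downward; lengths in mm; the calibration is good to about 2 mm. A picture is of the moment at which its call begins. camera_info takes no time and is no camera call.
A pose or a line that the arm cannot do raises robot.IKError and nothing moves.
- robot.job_done(): hands the job in, once; it reports no verdict.
Trained networks look in the newest picture that a camera, given by its name, has taken for a name from the list of things; names that differ only in an ending like _2 or _b are one class to them, and where a whole thing is asked for, a point or a joint stands for the part that bears it (a point fixed in the world has none). Each returns a list of dicts, best first, with "confidence" (0 to 1); they miss things now and then, are a little off and sometimes report something else, mostly with a low value. They report only what shows in the picture. A call takes as long as a camera call. They do not tell look-alikes from the thing itself.
- viewer.silhouettes(name, camera): "mask" (384x512 bool, what is visible of it).
- viewer.pinpoint(name, camera): "at" ([x, y, z] in mm, in the coordinates of the camera as it stood for that picture, good to about 4 mm: a listed point, or the origin of a listed thing).
The state is a dict: "t": time; "joints": joint angles; "joint_velocities": joint speeds; "joint_torque": joint torques, N m; "tcp_pos": TCP position; "tcp_rot": TCP orientation; "contact_force": force on the tool from outside, world axes, zero at the start; "wrist_torque": the same for the moment, N m; "grip_width": opening from 0.0 (shut) to 1.0 (fully open).
Only numpy, scipy, OpenCV 4.12 (cv2) and the standard library are available. Lean on these libraries where they do the work, as an engineer would, in place of code of your own. Each camera call takes 0.05 s, during which the arm holds its last target.

TASK

Hold the sage green notebook ready for stamping: take the red-collared stop peg from its parking block, drop its hammer head into the jig's T-slot beside the notebook and slide it against the notebook until the sprung foot at the far side is pushed about halfway in. Keeping it there, press the peg down on its spring, give it a quarter turn and let it rise, so that it stays locked in the slot and holds the notebook against the foot and square along the back fence. Feel your way: never bruise the notebook's edge or bottom out the foot, and leave the other things on the table alone.

Things in the scene. Friction and masses are not known exactly. Their poses are not given: they have to be found in the camera images.
- jig: stamping jig, fixed to the table: birch board 230 (x) x 310 (y) x 20 mm, origin at the centre of its underside, z up, top face at z = 20 mm. A brown wooden back fence, 13 mm high, stands along the far edge, its face at x = +91.5 mm, y = -70 to +118 mm. A flush aluminium T-slot rail runs along the jig's y axis at x = 0, end to end (y = -155 to +155 mm).
- slot (a point): point on the slot's middle line at the jig's top face, jig frame (0, -115, 20) mm, axes of the jig; a good place to drop the peg in: the slot is free from y = -155 to -70 mm. Slot 13 mm wide between two lips 4.5 mm thick; under them a channel 30 mm wide, its floor 17 mm below this point.
- side_bracket: dark steel bracket on the jig's +y end (origin and axes of the jig) holding a threaded adjuster with a brass head and, facing -y, a black sprung foot 44 mm wide. The adjuster's setting is NOT measured and varies: the free foot's face is anywhere from jig y = +78 to +118 mm. The foot gives from 2 N, stiffens by 3 N/mm, bottoms at 3.5 mm (12.5 N); halfway in it presses with 7 N.
- pad: sage green notebook lying loose on the jig over the slot, 180 (x) x 130 (y) x 8 mm, 0.11 to 0.18 kg, origin at the centre of its underside; its far edge lies along the back fence, its +y edge is 4 to 56 mm short of the sprung foot at first. It drags on the board with about 1 N.
- stop_peg: stop peg, 0.11 kg, standing in the parking block. Origin on its axis at the underside of its red collar (30 mm across, 16 mm high), z up. The wing grip and the hammer head both lie along its y. Collar resting on the rail, the origin is at jig z = 20 mm; turned across and let go, it is drawn up under the lips, origin at about jig z = 16 mm, and held there by friction (spring 13 N).
- peg_grip (a point): on the peg's axis, 48 mm above its origin: where to grip. Black wing 11 mm thick (x) x 38 mm long (y), from 28 to 62 mm above the peg's origin, with a yellow line along its top. Turned clockwise seen from above, the collar rubs the notebook towards the back fence, anticlockwise away from it.
- peg_head (a point): on the peg's axis at the head's flat underside, 4.5 mm below the peg's origin. Steel head 10 mm wide (x) x 26 mm long (y) x 4 mm, with a rounded nose 4 mm further down. It passes the slot only lengthwise, either way round. It is clear under the lips and can turn when the peg's origin is at jig z = 15.5 mm or lower; 14 to 14.5 mm is good, the nose meets the channel floor at 11.5 mm.
- collar (a point): on the peg's axis, 8 mm above the underside of the red collar. The collar slides up the stem on a spring: with it on the rail, pressing the peg down takes 5 N at first, 16 N at 5.5 mm, and stops dead at 6.5 mm.
- parking_block: brown wooden block 50 (x) x 66 (y) x 20 mm fixed on the table, origin at the centre of its underside, with a pocket in which the peg's head hangs at first, the collar on the block's top (peg origin at z = 20 mm), the wing along the block's y; lift the peg straight up by 15 mm to free it.
- red_stamp: red-handled hand stamp on a wooden base 24x36 mm, 66 mm tall; origin at the centre of its underside; leave alone
- blue_stamp: dark-blue-handled hand stamp on a wooden base 24x36 mm, 66 mm tall; origin at the centre of its underside; leave alone
- ink_tin: flat dark green ink pad tin, 65x96x14 mm; origin at the centre of its underside; leave alone
- coral_tape: coral roll of paper tape, 48 mm across, 15 mm high; origin at the centre of its underside; leave alone
Not all that is in view belongs to the job. Leave any pink or purple look-alike of the stop_peg alone.

How it is judged:
By the outcome, as a careful person would: the job done as asked, in the order asked, and still so for the second after the job is handed in, with the robot touching nothing.
It also fails if it takes over 58 s, if anything falls off the work surface, if the arm or the gripper's body presses on something with over 40 N, if the wrist force passes 120 N, or if a joint passes its speed limit or range.

## Working session

There is one attempt and no reset: what is moved stays moved. The work goes in short steps, each a Python script; the robot and the scene stay as the last script left them, time stands still between calls to the robot, and variables do not carry over. Pictures are saved under pics/ and viewed, and the job is handed in when it is done.

```bash
ls; mkdir -p pics; python3 - <<'E'
from cell import robot, grip, kin, viewer
import cv2
for c in ("side","top"):
    im=viewer.read_camera(c); cv2.imwrite(f"pics/{c}0.png",im[:,:,::-1])
    i=viewer.camera_info(c); print(c,i)
s=robot.observe(); print(s)
E
```

```text
pics
side {'camera_matrix': array([[408.55534674,   0.        , 263.58397342],
       [  0.        , 408.55534674, 192.24626877],
       [  0.        ,   0.        ,   1.        ]]), 'R': array([[ 0.99293534, -0.11651103,  0.02246303],
       [-0.03040579, -0.43282898, -0.90096313],
       [ 0.11469479,  0.89391513, -0.4333138 ]]), 't': array([-557.58077785,  109.44511953,  818.23442282])}
top {'camera_matrix': array([[445.40622017,   0.        , 256.71294835],
       [  0.        , 445.40622017, 194.95538431],
       [  0.        ,   0.        ,   1.        ]]), 'R': array([[ 0.04750322, -0.99886214, -0.00422657],
       [-0.9784211 , -0.04567844, -0.20150838],
       [ 0.20108603,  0.01370766, -0.97947767]]), 't': array([  25.34766393,  552.90243277, 1143.95042082])}
{'t': 0.1, 'joints': array([-1.36700674,  0.46826263, -0.01160606,  1.60352008,  0.00603941,
        1.07143958, -0.05631903]), 'joint_velocities': array([-0.00119724,  0.00110793,  0.00027117, -0.0013893 ,  0.00079755,
       -0.00086669, -0.00166191]), 'joint_torque': array([ 1.05564864e-03, -5.21651673e+01, -1.23154387e-02, -2.44365960e+01,
       -5.67573973e-02,  1.40933660e-02,  5.98273891e-05]), 'tcp_pos': array([158.72949541, 629.73529921, 190.55758998]), 'tcp_rot': array([ 0.1925333 ,  1.56214283, -0.19504455]), 'contact_force': array([ 0.41321624, -0.10645664,  0.76138385]), 'wrist_torque': array([-0.03253629,  0.00426946,  0.02671372]), 'grip_width': 0.9985179149233133}
```

View pics/side0.png

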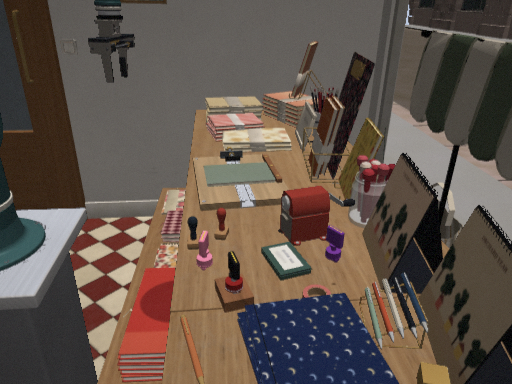

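View pics/top0.png

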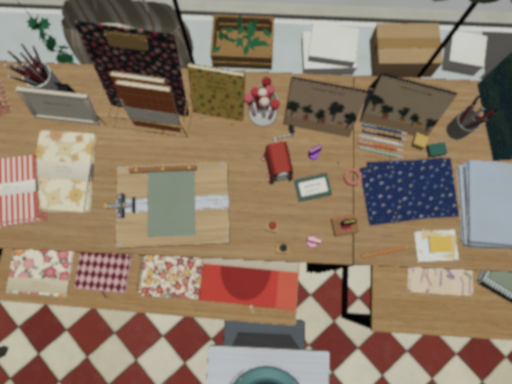

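```bash
cat > h.py <<'E'
from cell import robot, grip, kin, viewer
import numpy as np, cv2
def w(cam,p):
    i=viewer.camera_info(cam); return i["R"].T@(np.asarray(p)-i["t"])
def proj(cam,X):
    i=viewer.camera_info(cam); c=(i["R"]@np.atleast_2d(X).T).T+i["t"]; q=(i["camera_matrix"]@c.T).T; return q[:,:2]/q[:,2:]
def pix2z(cam,uv,z):
    i=viewer.camera_info(cam); uv=np.atleast_2d(uv)
    d=(i["R"].T@np.linalg.inv(i["camera_matrix"])@np.c_[uv,np.ones(len(uv))].T).T
    c=-i["R"].T@i["t"]; return c+d*((z-c[2])/d[:,2])[:,None]
E
python3 - <<'E'
from h import *
print(robot.observe()["t"])
for c in ("top","side"):
    viewer.read_camera(c)
    for n in ("jig","slot","side_bracket","pad","stop_peg","peg_grip","collar","parking_block"):
        print(c,n,[(w(c,d["at"]).round(1).tolist(),round(d["confidence"],2)) for d in viewer.pinpoint(n,c)[:4]])
im={}
import numpy as np
for c in ("top","side"):
    acc=viewer.read_camera(c).astype(float)
    for n in ("jig","pad","stop_peg","parking_block"):
        for k,d in enumerate(viewer.silhouettes(n,c)[:3]):
            m=d["mask"]; np.save(f"m_{c}_{n}_{k}.npy",m); ys,xs=np.nonzero(m); print(c,n,k,d["confidence"],m.sum(),xs.min(),xs.max(),ys.min(),ys.max())
print(robot.observe()["t"])
# zoom crops
t=viewer.read_camera("top"); s=viewer.read_camera("side")
cv2.imwrite("pics/t_jig.png",cv2.resize(t[150:260,95:245,::-1],None,fx=5,fy=5,interpolation=2))
cv2.imwrite("pics/t_peg.png",cv2.resize(t[195:255,300:380,::-1],None,fx=8,fy=8,interpolation=2))
cv2.imwrite("pics/s_jig.png",cv2.resize(s[140:215,185:300,::-1],None,fx=6,fy=6,interpolation=2))
cv2.imwrite("pics/s_peg.png",cv2.resize(s[225:315,180:280,::-1],None,fx=6,fy=6,interpolation=2))
E
```

```text
0.1
top jig []
top slot [([533.0, 174.8, 22.7], 0.98)]
top side_bracket [([483.3, -197.7, 29.4], 0.18)]
top pad [([523.7, 290.2, 21.1], 0.58), ([487.7, -194.6, 19.9], 0.27)]
top stop_peg [([685.6, -102.3, 3.6], 0.7), ([487.7, -192.3, 19.9], 0.63), ([438.4, -101.9, 9.2], 0.49)]
top peg_grip [([489.8, -193.1, 69.3], 0.59), ([437.4, -107.3, 58.1], 0.51), ([684.3, -105.0, 51.7], 0.46)]
top collar [([435.0, -104.6, 15.6], 0.62), ([685.8, -101.9, 19.3], 0.47)]
top parking_block [([487.8, -193.4, -0.5], 0.9)]
side jig [([519.9, 281.3, 0.1], 0.83)]
side slot [([530.2, 167.4, 19.2], 0.9)]
side side_bracket []
side pad [([521.3, 281.7, 22.3], 0.58), ([518.9, 282.0, 0.7], 0.49)]
side stop_peg [([486.3, -197.1, 19.3], 0.84), ([439.0, -99.8, 7.5], 0.78), ([686.1, -103.1, 0.8], 0.58)]
side peg_grip [([481.5, -190.1, 68.1], 0.93), ([439.5, -109.2, 52.8], 0.74), ([684.0, -99.8, 57.4], 0.71), ([414.5, -25.4, 3.6], 0.22)]
side collar [([487.5, -191.3, 30.1], 0.49), ([436.0, -103.1, 11.3], 0.47), ([687.0, -103.1, 16.7], 0.46), ([486.2, -192.9, 67.4], 0.3)]
side parking_block [([483.8, -197.6, -0.7], 0.76)]
top jig 0 0.87 6261 104 229 161 247
top pad 0 0.65 2973 147 194 170 236
top stop_peg 0 0.48 122 340 356 218 228
top parking_block 0 0.88 350 330 358 214 235
top parking_block 1 0.71 30 341 349 226 229
side jig 0 0.63 3057 193 286 147 210
side pad 0 0.91 1344 204 273 163 186
side stop_peg 0 0.79 422 196 211 231 270
side stop_peg 1 0.76 462 326 342 227 261
side stop_peg 2 0.64 490 226 242 252 293
side parking_block 0 0.85 810 215 253 275 312
1.5
```

View pics/t_jig.png

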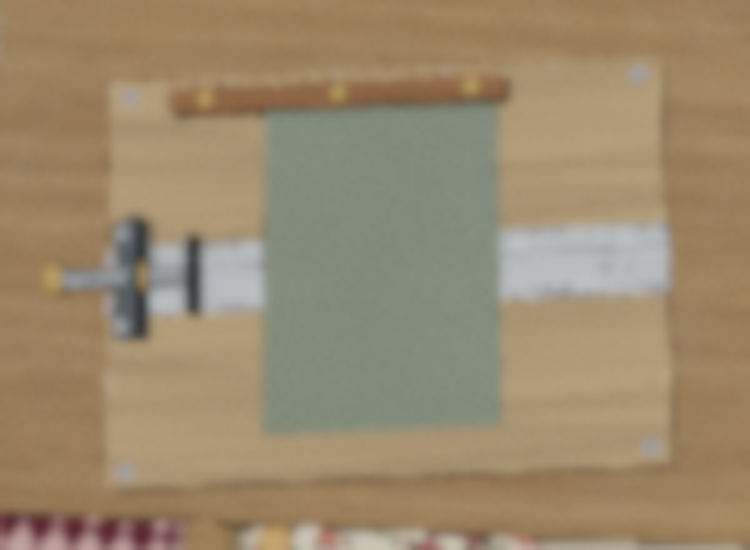

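View pics/t_peg.png

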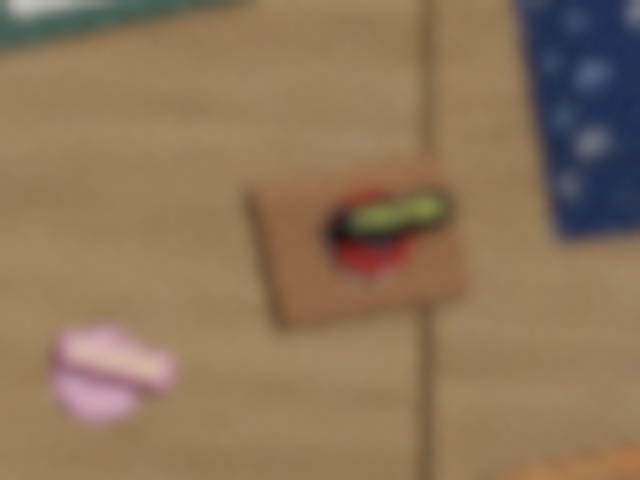

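View pics/s_jig.png

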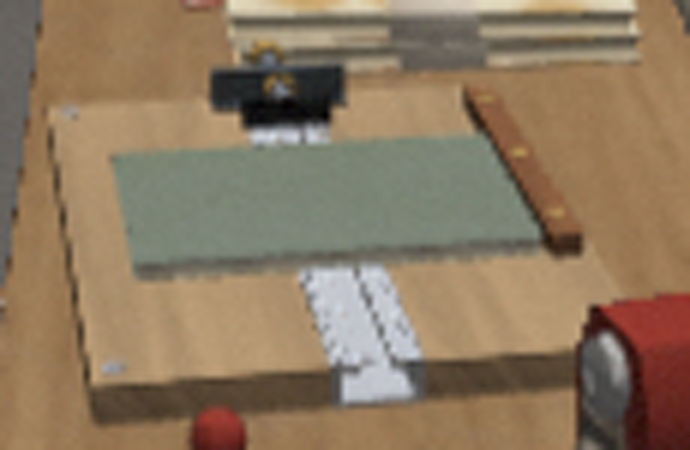

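View pics/s_peg.png

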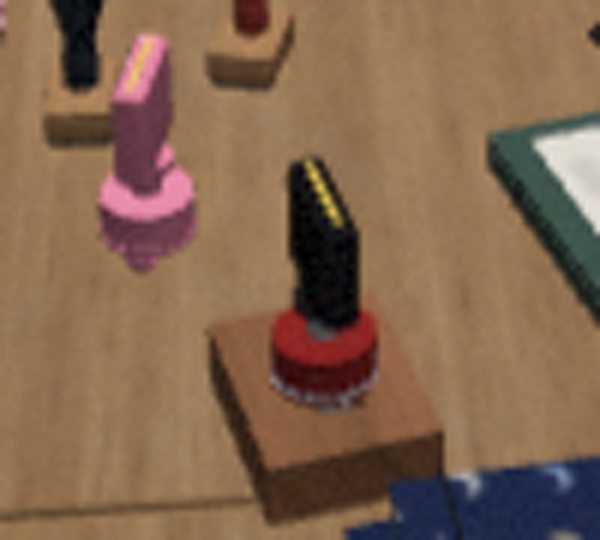

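```bash
cat > fit.py <<'E'
from h import *
from scipy.optimize import minimize, least_squares
def cor(dx,dy,z0,z1): return np.array([[a*dx/2,b*dy/2,z] for a in(1,-1) for b in(1,-1) for z in(z0,z1)])
def pl(p,X):
    c,s=np.cos(p[2]),np.sin(p[2]); return np.c_[p[0]+c*X[:,0]-s*X[:,1],p[1]+s*X[:,0]+c*X[:,1],X[:,2]]
SS=8
def soft(cam,X):
    u=proj(cam,X); hull=cv2.convexHull((((u+0.5)*SS-0.5)*16).astype(np.int32))
    im=np.zeros((384*SS,512*SS),np.uint8); cv2.fillConvexPoly(im,hull,255,shift=4)
    return cv2.resize(im,(512,384),interpolation=cv2.INTER_AREA)/255.
def fit(dx,dy,z0,z1,p0,masks):
    X=cor(dx,dy,z0,z1)
    def f(p): return sum((np.abs(soft(c,pl(p,X))-m)*(1-ig)).sum() for c,m,ig in masks)
    r=minimize(f,p0,method="Nelder-Mead",options=dict(initial_simplex=np.array([p0,[p0[0]+6,p0[1],p0[2]],[p0[0],p0[1]+6,p0[2]],[p0[0],p0[1],p0[2]+.1]]),maxiter=150,xatol=.02,fatol=.05)); return r.x,r.fun
E
python3 - <<'E'
from fit import *
L=lambda c,n,k=0: np.load(f"m_{c}_{n}_{k}.npy").astype(float)
Z=np.zeros((384,512))
k=np.ones((3,3))
pt=cv2.dilate(L("top","stop_peg"),k); ps=cv2.dilate(L("side","stop_peg",2),k)
mt=("top",L("top","parking_block"),pt); ms=("side",L("side","parking_block"),ps)
for nm,M in(("both",[mt,ms]),("top",[mt]),("side",[ms])): print("block",nm,fit(50,66,0,20,[486,-194,0.1],M))
mt=("top",L("top","pad"),Z); ms=("side",L("side","pad"),Z)
for nm,M in(("both",[mt,ms]),("top",[mt]),("side",[ms])): print("pad",nm,fit(180,130,20,28,[522,285,0.03],M))
# jig corners
def un(c,off,f): return (np.array(c)+.5)/f-.5+np.array(off)
t=un([(110,85),(659,62),(670,462),(107,487)],(95,150),5)
s=un([(48,110),(92,388),(590,352)],(185,140),6)
Xt=np.array([[115,155,20],[115,-155,20],[-115,-155,20],[-115,155,20]],float)
Xs=np.array([[-115,155,20],[-115,-155,20]],float)
for nm,a,b in(("both",1,1),("top",1,0),("side",0,1)):
    r=least_squares(lambda p:np.r_[a*(proj("top",pl(p,Xt))-t).ravel(),b*(proj("side",pl(p,Xs))-s[:2]).ravel()],[522,285,.03]); print("jig",nm,r.x,r.fun.round(1))
# slot direct from top rail
print(pix2z("top",un([(669,260),(669,228),(669,296),(500,264),(252,277),(200,273),(265,105),(498,105),(500,425)],(95,150),5),20))
E
```

```text
block both (array([ 4.86934433e+02, -1.93652181e+02,  2.35251795e-01]), np.float64(127.60392156862744))
block top (array([ 4.88368732e+02, -1.92811753e+02,  2.18520795e-01]), np.float64(29.53333333333333))
block side (array([ 4.86618139e+02, -1.94703822e+02,  2.26041852e-01]), np.float64(76.87843137254902))
pad both (array([5.24491894e+02, 2.87759478e+02, 8.28059523e-02]), np.float64(250.9921568627451))
pad top (array([5.26173771e+02, 2.88351145e+02, 8.78681470e-02]), np.float64(128.07450980392156))
pad side (array([5.22821255e+02, 2.85784893e+02, 8.35963688e-02]), np.float64(89.6))
jig both [5.23351772e+02 2.84836085e+02 9.38314168e-02] [ 0.2 -0.6  0.2 -1.   0.8  0.5 -0.7  0.8 -0.1 -0.7 -0.1 -0.7]
jig top [5.23208295e+02 2.85229905e+02 9.25447388e-02] [ 0.1 -0.6  0.2 -0.9  0.6  0.6 -0.9  0.8 -0.  -0.  -0.  -0. ]
jig side [5.23813353e+02 2.80677043e+02 9.34266754e-02] [ 0.  -0.   0.  -0.   0.   0.   0.   0.  -0.  -0.2  0.   0.1]
[[536.12629604 129.31540431  20.        ]
 [554.1947147  130.40686221  20.        ]
 [515.92623741 128.09518056  20.        ]
 [529.50047227 222.73832029  20.        ]
 [515.77805393 359.42453322  20.        ]
 [516.67423474 388.44859225  20.        ]
 [614.10483012 361.75200142  20.        ]
 [620.18932528 230.73839627  20.        ]
 [440.28691023 215.97805415  20.        ]]
```

```bash
cat >> h.py <<'E'
from scipy.spatial.transform import Rotation as Rn
def ori(a):
    x=np.array([0,0,-1.]); y=np.array([np.cos(a),np.sin(a),0]); return Rn.from_matrix(np.c_[x,y,np.cross(x,y)]).as_rotvec()
def jaw(rv):
    y=Rn.from_rotvec(rv).as_matrix()[:,1]; return np.arctan2(y[1],y[0])
def st(tag=""):
    s=robot.observe(); print(tag,"t%.2f"%s["t"],"p",s["tcp_pos"].round(2),"a%.4f"%jaw(s["tcp_rot"]),"tilt",Rn.from_rotvec(s["tcp_rot"]).as_matrix()[:2,0].round(4),"F",s["contact_force"].round(2),"M",s["wrist_torque"].round(2),"g%.4f"%s["grip_width"]); return s
PB=np.array([487.,-193.7]); YB=0.225
E
python3 - <<'E'
from h import *
s=st()
for k in (0,np.pi):
  for nm,p,a in (("blkL",[487,-194,100],YB-np.pi/2+k),("blk",[487,-194,49],YB+k),("jig",[533,175,49],.09+k),("jigEnd",[525,245,43],.09-np.pi/2+k)):
    q=kin.ik(p,ori(a)); print(nm,k,None if q is None else np.round(q,2))
E
```

```text
t1.60 p [158.82 630.3  191.38] a1.3239 tilt [0. 0.] F [-0.5   0.73  0.32] M [ 0.05  0.03 -0.02] g1.0030
blkL 0 [-0.41  0.52  0.94  2.03 -0.56  0.87 -0.51]
blk 0 [-0.35  0.6   0.86  2.06 -0.65  0.78  1.14]
jig 0 [-0.74  0.54  0.46  1.95 -0.35  0.73  0.02]
jigEnd 0 [-0.94  0.6   0.58  1.91 -0.47  0.76 -1.57]
blkL 3.141592653589793 [-0.32  0.47  0.81  2.03 -0.46  0.83  2.54]
blk 3.141592653589793 [-0.6   0.96  1.34  2.07 -1.09  1.12 -1.63]
jig 3.141592653589793 [-0.23  0.52 -0.19  1.92  0.14  0.72  2.73]
jigEnd 3.141592653589793 [-0.58  0.54  0.11  1.89 -0.09  0.72  1.24]
```

```bash
python3 - <<'E'
from h import *
a=YB-np.pi/2
robot.movep([*PB,105],ori(a)); st()
t=viewer.read_camera("top"); s=viewer.read_camera("side")
cv2.imwrite("pics/t1.png",cv2.resize(t[170:270,280:400,::-1],None,fx=6,fy=6,interpolation=2))
cv2.imwrite("pics/s1.png",cv2.resize(s[190:315,170:310,::-1],None,fx=5,fy=5,interpolation=2))
E
```

```text
t4.72 p [ 487.43 -192.92  104.94] a-1.3441 tilt [0.     0.0003] F [-0.83  0.8   0.54] M [-0.02  0.17 -0.02] g0.9966
```

View pics/s1.png

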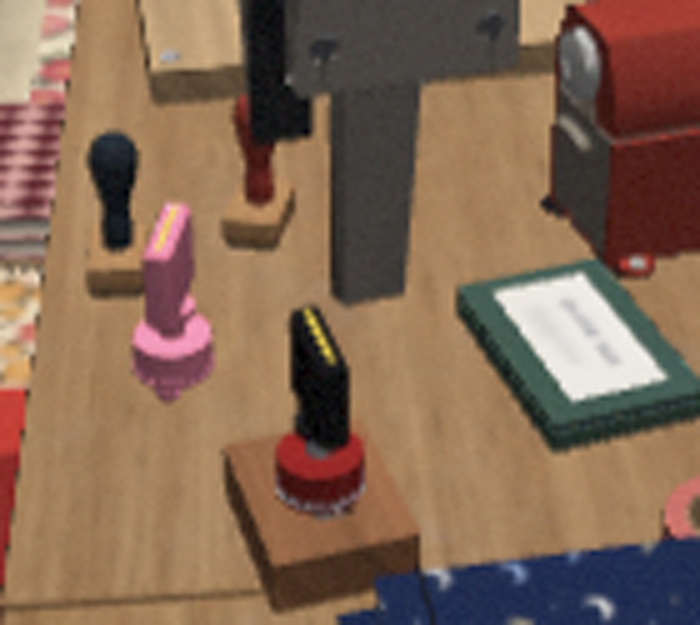

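View pics/t1.png

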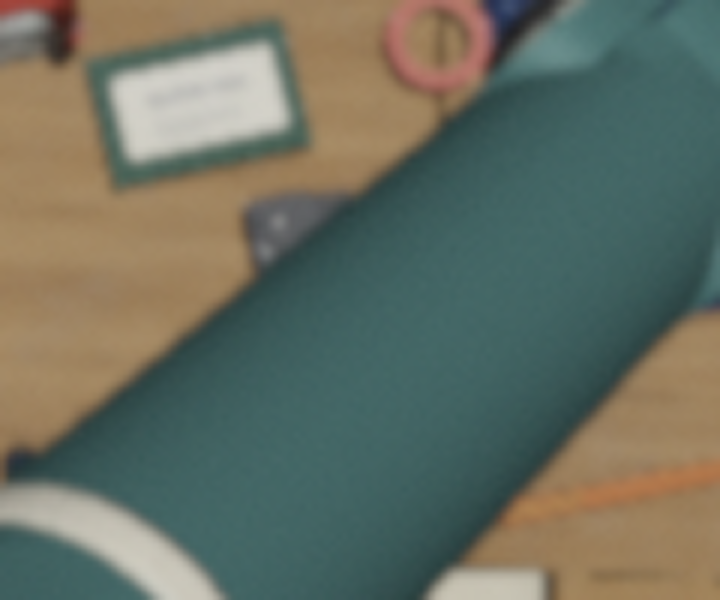

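```bash
python3 - <<'E'
from h import *
for p in ([487,-194,82],[497,-238,105],[477,-149,105]): print((proj("side",p)-[170,190])*5)
E
```

```text
[[315.66155182 332.87000245]]
[[355.33760062 351.41032027]]
[[278.92330059 201.99361717]]
```

```bash
python3 - <<'E'
from h import *
robot.servo_line([*PB,45],feed=80); st()
s=viewer.read_camera("side")
cv2.imwrite("pics/s2.png",cv2.resize(s[190:315,170:310,::-1],None,fx=5,fy=5,interpolation=2))
E
```

```text
t5.72 p [ 487.22 -194.01   45.25] a-1.3461 tilt [ 0.0005 -0.0003] F [ 0.53 -0.64  0.22] M [-0.05  0.1  -0.03] g0.9990
```

View pics/s2.png

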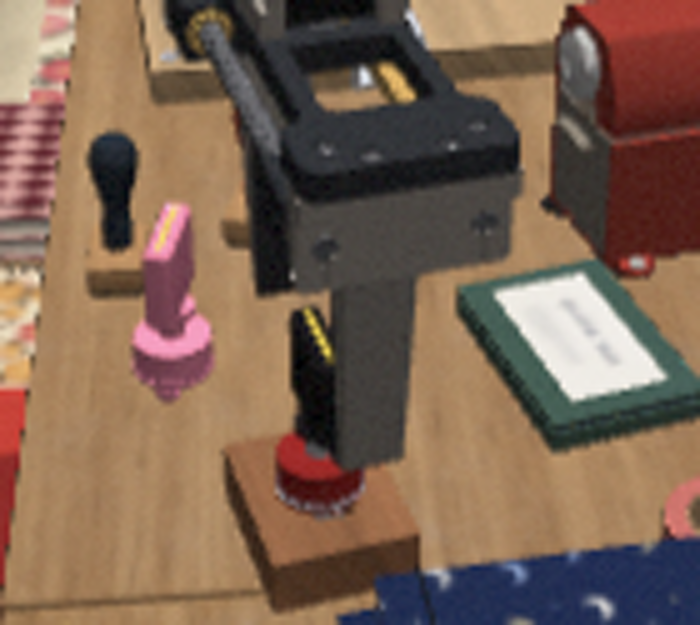

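```bash
python3 - <<'E'
from h import *
grip(0.5,4); st("half")
grip(0.0,4); robot.hold(.1); st("closed")
s=viewer.read_camera("side")
cv2.imwrite("pics/s3.png",cv2.resize(s[190:315,170:310,::-1],None,fx=5,fy=5,interpolation=2))
E
```

```text
half t6.58 p [ 486.93 -193.73   44.97] a-1.3459 tilt [-0.0001 -0.    ] F [-0.38 -0.35 -0.63] M [-0.05  0.18  0.01] g0.4991
closed t6.95 p [ 487.02 -193.79   45.02] a-1.3459 tilt [ 0.0001 -0.0001] F [-0.8  -0.37 -1.04] M [-0.12  0.1  -0.02] g0.4160
```

View pics/s3.png

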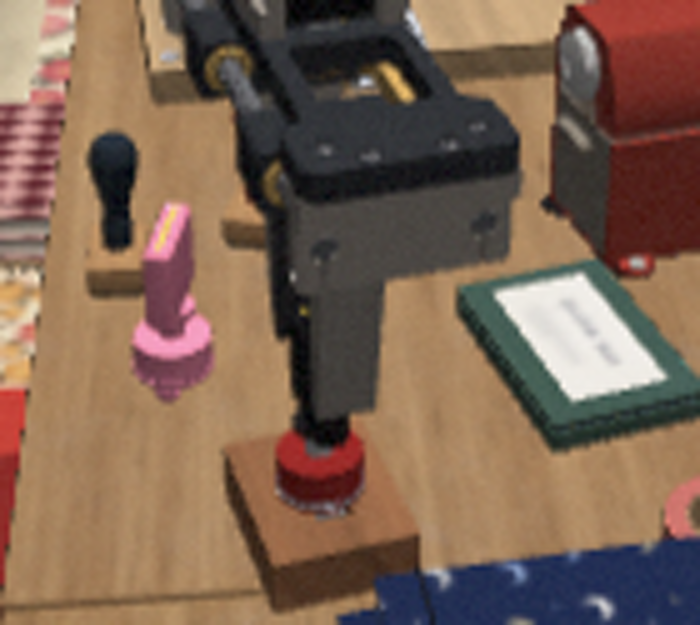

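```bash
python3 - <<'E'
from h import *
f=lambda p:((proj("side",p)-[170,190])*5).round(0)
d=np.array([.222,-.975])
print(f([487,-194,82]), f([*(PB+d*19),82]),f([*(PB+d*30),45]),f([*(PB+d*30),55]),f([*(PB+d*19),50]), f([*PB,36]))
E
```

```text
[[316. 333.]] [[332. 365.]] [[342. 480.]] [[342. 454.]] [[332. 447.]] [[317. 447.]]
```

```bash
python3 - <<'E'
from h import *
grip(0.7,4)
robot.servo_line([*PB,48],feed=100,rotation=ori(YB)); st("rot")
grip(0.0,20); robot.hold(.1); st("closed")
s=viewer.read_camera("side")
cv2.imwrite("pics/s4.png",cv2.resize(s[190:315,170:310,::-1],None,fx=5,fy=5,interpolation=2))
E
```

```text
rot t9.28 p [ 486.99 -193.69   47.97] a0.2246 tilt [-0.0001 -0.0001] F [0.03 0.42 0.18] M [-0.06  0.02 -0.  ] g0.7015
closed t10.22 p [ 486.92 -193.71   47.95] a0.2250 tilt [-0.0001  0.    ] F [-0.74  0.22 -0.63] M [-0.04  0.11 -0.01] g0.1160
```

View pics/s4.png

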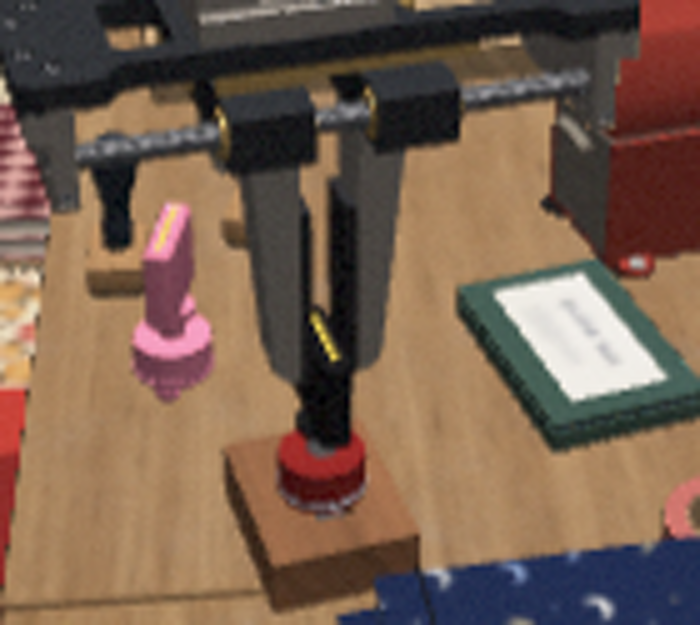

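```bash
python3 - <<'E'
from h import *
grip(0.0,60)
robot.servo_line([*PB,130],feed=120); s=st("lift")
robot.movep([536.5-3,160,130],ori(.09)); st("over")
t=viewer.read_camera("top"); s=viewer.read_camera("side")
cv2.imwrite("pics/t5.png",cv2.resize(t[140:260,95:245,::-1],None,fx=5,fy=5,interpolation=2))
cv2.imwrite("pics/s5.png",cv2.resize(s[100:225,180:320,::-1],None,fx=5,fy=5,interpolation=2))
for n in("stop_peg","peg_head","slot","peg_grip","collar"):
  print(n,[(w("side",d["at"]).round(1).tolist(),round(d["confidence"],2)) for d in viewer.pinpoint(n,"side")[:4]])
E
```

```text
lift t11.32 p [ 486.54 -193.38  129.47] a0.2252 tilt [-0.001   0.0003] F [-0.41  0.04 -0.18] M [-0.08  0.08  0.01] g0.1117
over t12.67 p [533.73 158.24 129.84] a0.0879 tilt [-0.0001 -0.001 ] F [-0.33  0.54 -0.64] M [-0.1   0.08  0.01] g0.1100
stop_peg [([686.0, -105.5, 3.0], 0.78), ([439.7, -101.1, 7.6], 0.72), ([534.3, 158.6, 97.9], 0.53), ([537.7, 162.6, 109.5], 0.3)]
peg_head [([681.7, -103.6, 3.2], 0.84), ([535.6, 157.1, 94.5], 0.65), ([435.5, -105.7, -0.6], 0.55)]
slot [([532.2, 167.9, 21.2], 0.74)]
peg_grip [([682.5, -100.4, 59.4], 0.95), ([530.8, 162.0, 151.2], 0.8), ([435.8, -109.3, 53.8], 0.77), ([534.4, 153.1, 99.7], 0.47)]
collar [([437.8, -102.2, 13.7], 0.7), ([683.0, -104.3, 18.8], 0.69), ([534.5, 162.5, 109.4], 0.52)]
```

View pics/s5.png

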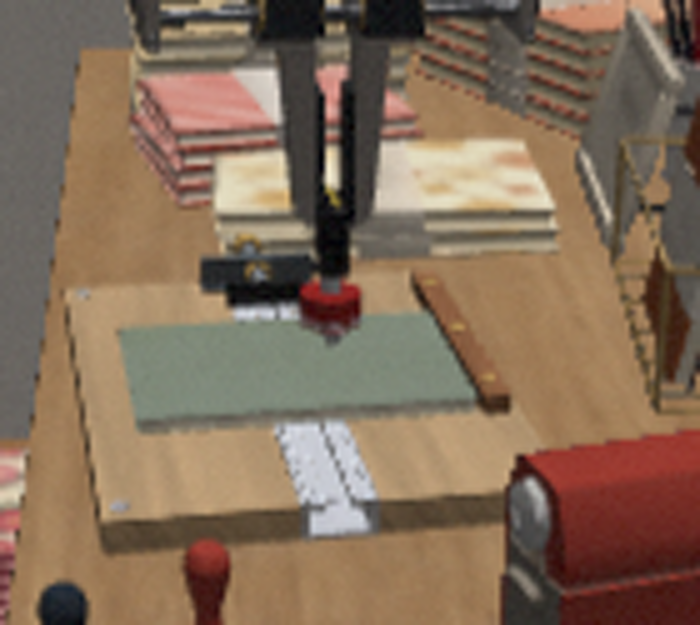

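View pics/t5.png

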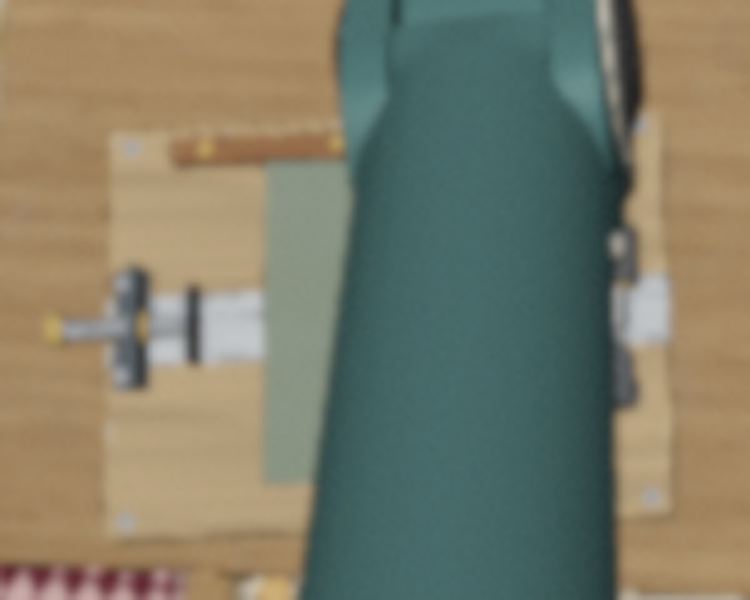

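```bash
python3 - <<'E'
from h import *
s=cv2.imread("pics/side0.png"); t=cv2.imread("pics/top0.png")
cv2.imwrite("pics/s0rail.png",cv2.resize(s[180:212,230:262],None,fx=18,fy=18,interpolation=cv2.INTER_NEAREST))
cv2.imwrite("pics/t0rail.png",cv2.resize(t[188:216,192:234],None,fx=18,fy=18,interpolation=cv2.INTER_NEAREST))
E
```

```text
(no output)
```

View pics/s0rail.png

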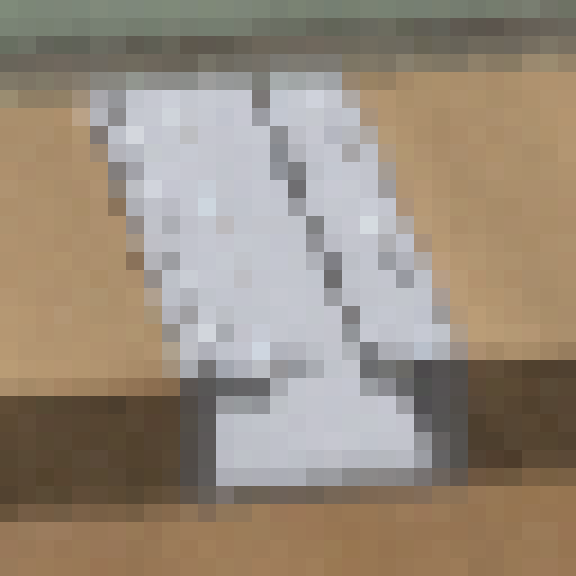

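View pics/t0rail.png

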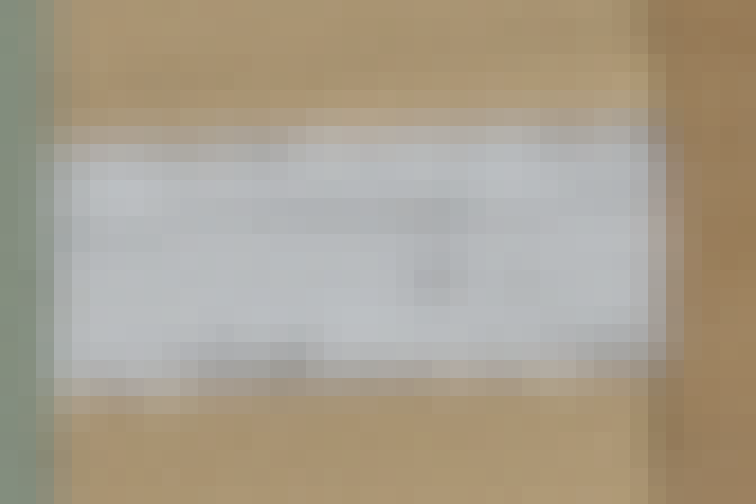

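```bash
python3 - <<'E'
from h import *
def un(c,off,f): return (np.array(c,float))/f-.5+np.array(off)
a=un([(180,372),(275,370),(365,364),(460,358),(90,90),(350,90),(262,80)],(230,180),18)
P=pix2z("side",a,20); print(P.round(1))
b=un([(655,125),(655,355),(60,150),(60,395)],(192,188),18)
Q=pix2z("top",b,20); print(Q.round(1))
for yaw in(.088,):
  n=np.array([np.cos(yaw),np.sin(yaw)])   # jig x axis
  for p in (*P,*Q): print(p.round(1), "n.p=",(n@p[:2]).round(1))
  print("midlines", [(n@np.array(c)).round(1) for c in ([523.35,284.8],[524.5,285.8],[533,174.8],[530.2,167.4],[532.2,167.9])])
E
```

```text
[[517.9 130.7  20. ]
 [530.6 130.4  20. ]
 [542.8 131.3  20. ]
 [555.8 132.1  20. ]
 [510.7 222.1  20. ]
 [548.3 219.5  20. ]
 [535.8 223.9  20. ]]
[[556.3 132.   20. ]
 [520.3 129.8  20. ]
 [548.1 223.5  20. ]
 [509.8 220.6  20. ]]
[517.9 130.7  20. ] n.p= 527.4
[530.6 130.4  20. ] n.p= 540.0
[542.8 131.3  20. ] n.p= 552.3
[555.8 132.1  20. ] n.p= 565.2
[510.7 222.1  20. ] n.p= 528.2
[548.3 219.5  20. ] n.p= 565.5
[535.8 223.9  20. ] n.p= 553.4
[556.3 132.   20. ] n.p= 565.7
[520.3 129.8  20. ] n.p= 529.7
[548.1 223.5  20. ] n.p= 565.6
[509.8 220.6  20. ] n.p= 527.2
midlines [np.float64(546.4), np.float64(547.6), np.float64(546.3), np.float64(542.9), np.float64(544.9)]
```

```bash
python3 - <<'E'
from h import *
f=lambda p:((proj("side",p)-[180,100])*5+2).round(0)
print(f([533.7,158.2,90]),f([533.7,158.2,110]),f([533.7,158.2,102]))
robot.servo_line([534.5,165,66],feed=100,rotation=ori(.09)); robot.hold(.1); st()
s=viewer.read_camera("side")
cv2.imwrite("pics/s6.png",cv2.resize(s[130:220,200:300,::-1],None,fx=8,fy=6*8/6,interpolation=cv2.INTER_NEAREST))
cv2.imwrite("pics/s6raw.png",s[:,:,::-1])
E
```

```text
[[328. 346.]] [[328. 307.]] [[328. 323.]]
 t13.91 p [535.16 165.09  66.74] a0.0899 tilt [0.0014 0.0006] F [-0.31 -0.4  -1.47] M [-0.13  0.03  0.01] g0.1121
```

View pics/s6.png

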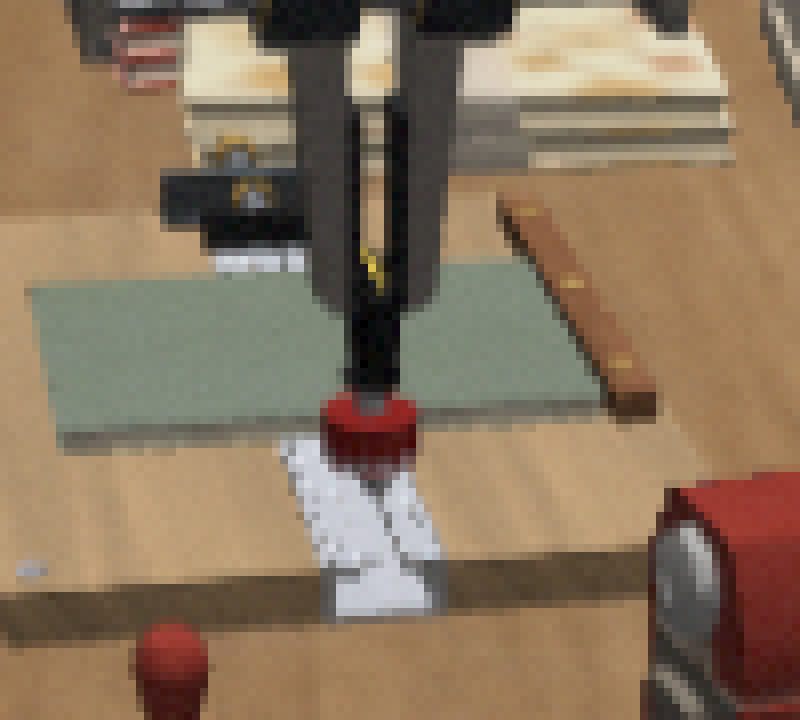

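```bash
python3 - <<'E'
from h import *
f=lambda p:((proj("side",p)-[200,130]+.5)*8).round(1)
for z in (46,38,26,20): print(z,f([534.8,165,z]),f([532.8,165,z]))
# several observes
for i in range(3): st(); robot.hold(.03)
s=cv2.imread("pics/s6raw.png")[:,:,::-1].astype(int)
red=(s[:,:,0]>110)&(s[:,:,1]<50)&(s[:,:,2]<60); red[:, :225]=0; red[:, 270:]=0; red[200:]=0
ys,xs=np.nonzero(red); print(xs.mean(),ys.mean(),[(y,xs[ys==y].min(),xs[ys==y].max()) for y in np.unique(ys)])
E
```

```text
46 [[367.4 438.1]] [[361.  438.3]]
38 [[367.4 461.6]] [[360.9 461.8]]
26 [[367.2 496.6]] [[360.8 496.8]]
20 [[367.2 514. ]] [[360.8 514.2]]
 t13.96 p [535.08 165.16  66.77] a0.0899 tilt [0.0013 0.0007] F [-0.26 -0.37 -1.56] M [-0.05  0.08  0.  ] g0.1086
 t13.99 p [535.01 165.15  66.73] a0.0900 tilt [0.0012 0.0006] F [ 0.8   0.36 -0.11] M [-0.04  0.03  0.  ] g0.1106
 t14.03 p [534.93 165.17  66.67] a0.0900 tilt [0.0011 0.0006] F [-0.21  0.18 -1.57] M [-0.02  0.08  0.01] g0.1078
245.93103448275863 181.72413793103448 [(np.int64(180), np.int64(242), np.int64(250)), (np.int64(181), np.int64(241), np.int64(251)), (np.int64(182), np.int64(241), np.int64(251)), (np.int64(183), np.int64(243), np.int64(249))]
```

```bash
cat >> h.py <<'E'
def favg(n=6,dt=.02):
    F=[];P=[];M=[]
    for _ in range(n):
        robot.hold(dt); s=robot.observe(); F.append(s["contact_force"]);P.append(s["tcp_pos"]);M.append(s["wrist_torque"])
    return np.mean(F,0),np.mean(P,0),np.mean(M,0),s["t"]
E
python3 - <<'E'
from h import *
robot.servo_line([533.4,165,62.5],feed=40); robot.hold(.2)
F0,p,M,t=favg(); print("base",F0.round(2),p.round(2),M.round(2))
z=62.5
while z>49:
    z-=2; robot.servo_line([533.4,165,z],feed=25)
    F,p,M,t=favg(3); print("%.2f z%.1f"%(t,z),(F-F0).round(2),p.round(2),M.round(2))
    if F[2]-F0[2]>5 or np.hypot(*(F-F0)[:2])>6: print("contact"); break
E
```

```text
base [-0.22  0.08 -1.05] [533.47 165.01  62.53] [-0.06  0.05 -0.01]
14.91 z60.5 [-0.19 -0.02 -0.02] [533.32 164.97  60.38] [-0.09  0.07 -0.03]
15.21 z58.5 [ 0.57  0.11 -0.11] [533.32 164.96  58.39] [-0.07  0.06 -0.  ]
15.51 z56.5 [ 0.41  0.32 -0.1 ] [533.33 164.94  56.4 ] [-0.06  0.06 -0.02]
15.81 z54.5 [ 0.35 -0.25  0.24] [533.33 164.98  54.41] [-0.1   0.03  0.01]
16.11 z52.5 [ 0.26 -0.11 -0.22] [533.32 164.99  52.4 ] [-0.08  0.05 -0.  ]
16.41 z50.5 [ 0.29 -0.37  0.18] [533.32 164.96  50.39] [-0.07  0.05  0.  ]
16.71 z48.5 [-0.13 -0.08 -0.3 ] [533.34 164.97  48.41] [-0.1   0.04  0.02]
```

```bash
python3 - <<'E'
from h import *
F0=np.array([-.1,.05,-1.1]); z=48.5
while z>46:
    z-=.5; robot.servo_line([533.4,165,z],feed=15)
    F,p,M,t=favg(4); print("%.2f z%.1f"%(t,z),(F-F0).round(2),p.round(2),M.round(2))
    if F[2]-F0[2]>2.5: print("contact"); break
s=viewer.read_camera("side")
cv2.imwrite("pics/s7.png",cv2.resize(s[130:220,200:300,::-1],None,fx=8,fy=8,interpolation=cv2.INTER_NEAREST))
E
```

```text
17.02 z48.0 [ 0.04 -0.48  0.07] [533.39 165.    48.01] [-0.08  0.07 -0.01]
17.34 z47.5 [-1.19 -0.22  5.  ] [533.51 165.06  47.87] [-0.15  0.4   0.03]
contact
```

View pics/s7.png

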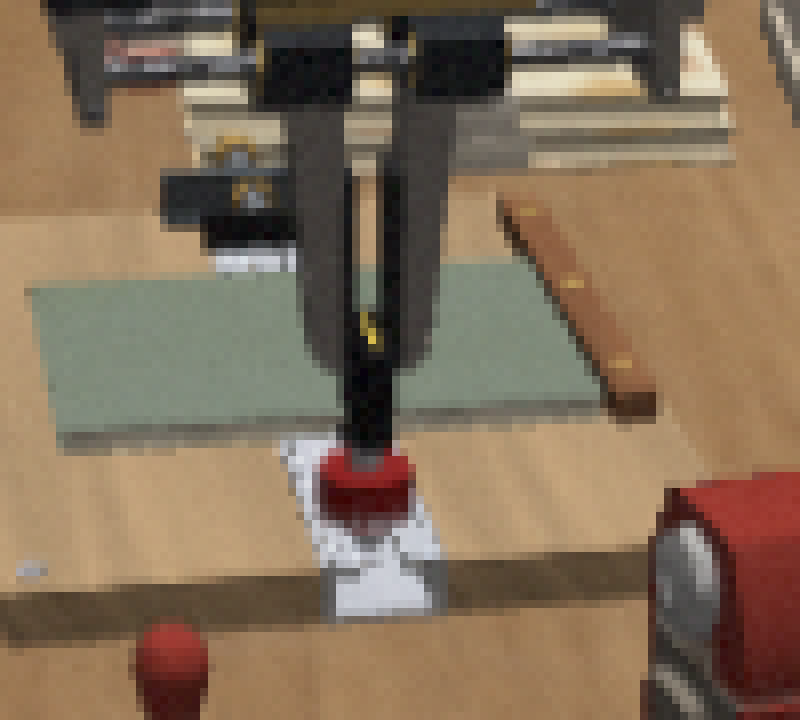

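```bash
cat >> h.py <<'E'
YJ=0.09
U=np.array([-np.sin(YJ),np.cos(YJ)]); N=np.array([np.cos(YJ),np.sin(YJ)])
B0=np.array([533.4,165.])
E
python3 - <<'E'
from h import *
Z=48.1
def go(d,feed): 
    p=B0+U*d; robot.servo_line([*p,Z],feed=feed)
go(0,15); 
F,p,M,t=favg(4); print("base %.2f"%t,(F).round(2),p.round(2),M.round(2))
F0=np.array([-.1,.05,-1.1])
for d,f in ((12,60),(24,60),(36,60),(39,40),(42,40),(45,40),(50,40),(55,40),(60,40)):
    go(d,f); F,p,M,t=favg(3); F=F-F0
    print("%.2f d%.1f"%(t,d),"Fu%.2f Fn%.2f Fz%.2f"%(F[:2]@U,F[:2]@N,F[2]),"du%.2f dn%.2f"%((p[:2]-B0)@U,(p[:2]-B0)@N),M.round(2))
    if -(F[:2]@U)>4 or abs(F[:2]@N)>5: print("stop");break
E
```

```text
base 17.71 [ 0.01  0.   -0.11] [533.43 164.98  47.92] [-0.06  0.08  0.02]
18.11 d12.0 Fu0.08 Fn0.34 Fz-0.12 du12.62 dn-0.14 [-0.05  0.06 -0.  ]
18.51 d24.0 Fu-0.82 Fn-0.41 Fz-0.19 du24.33 dn-0.12 [-0.09  0.05 -0.  ]
18.91 d36.0 Fu0.21 Fn0.56 Fz-0.06 du36.33 dn-0.06 [-0.11  0.08 -0.02]
19.21 d39.0 Fu0.03 Fn0.19 Fz0.12 du39.02 dn0.00 [-0.05  0.07  0.01]
19.51 d42.0 Fu-0.09 Fn0.51 Fz0.24 du42.12 dn-0.01 [-0.05  0.08 -0.01]
19.81 d45.0 Fu-0.62 Fn0.02 Fz0.10 du45.12 dn0.01 [-0.13  0.05  0.03]
20.13 d50.0 Fu-0.21 Fn-0.01 Fz-0.23 du50.54 dn-0.07 [-0.09  0.04  0.01]
20.46 d55.0 Fu-0.39 Fn-0.07 Fz0.13 du55.48 dn-0.06 [-0.06  0.02  0.05]
20.78 d60.0 Fu-0.50 Fn0.12 Fz-0.18 du60.43 dn-0.03 [-0.06  0.04 -0.02]
```

```bash
python3 - <<'E'
from h import *
s=viewer.read_camera("side"); t=viewer.read_camera("top")
cv2.imwrite("pics/s8.png",cv2.resize(s[130:220,200:300,::-1],None,fx=8,fy=8,interpolation=cv2.INTER_NEAREST))
cv2.imwrite("pics/t8.png",cv2.resize(t[150:260,95:245,::-1],None,fx=5,fy=5,interpolation=cv2.INTER_CUBIC))
E
```

```text
(no output)
```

View pics/s8.png

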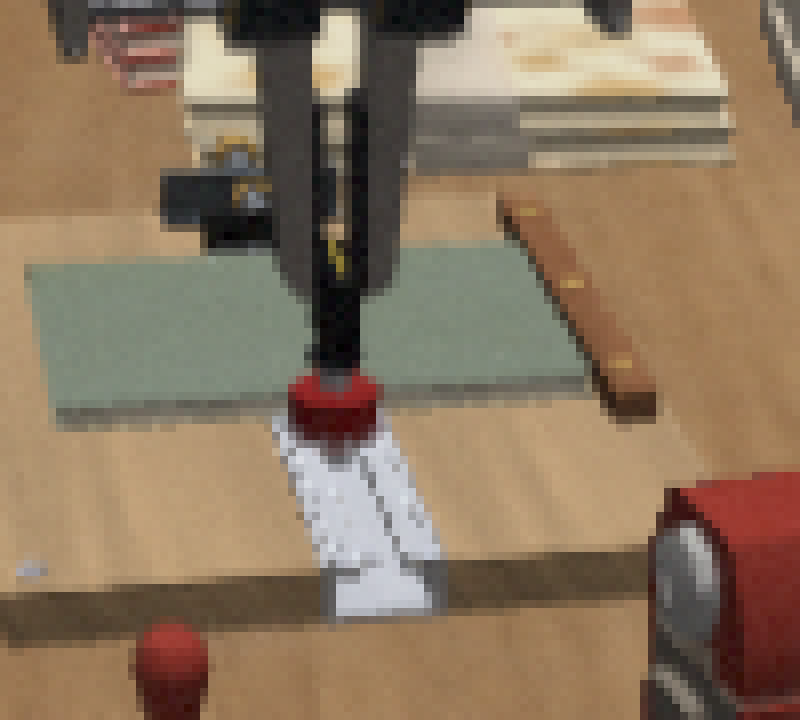

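View pics/t8.png

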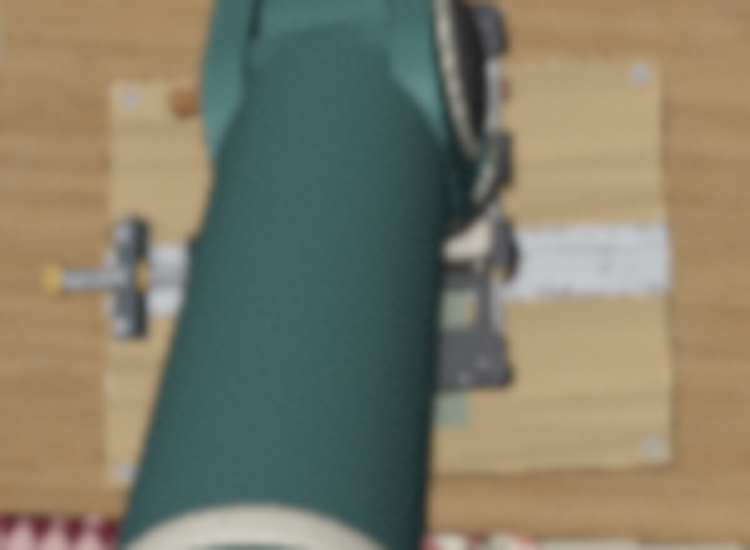

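```bash
python3 - <<'E'
from h import *
Z=48.1
F0=np.array([-.1,.05,-1.1]); d=60.; step=2.
while d<92:
    d+=step; p=B0+U*d; robot.servo_line([*p,Z],feed=25 if step>=1 else 12)
    F,p,M,t=favg(4,.02); F=F-F0; fu=-(F[:2]@U)
    print("%.2f d%.1f"%(t,d),"Fu%.2f Fn%.2f Fz%.2f"%(-fu,F[:2]@N,F[2]),"du%.2f dn%.2f z%.2f"%((p[:2]-B0)@U,(p[:2]-B0)@N,p[2]),M.round(2))
    if abs(F[:2]@N)>5: print("lat");break
    if fu>2.8: print("foot");break
    if d>=66: step=1.
E
```

```text
21.20 d62.0 Fu-0.89 Fn-0.21 Fz0.00 du61.96 dn0.02 z48.10 [-0.2   0.04  0.02]
21.52 d64.0 Fu-0.66 Fn0.11 Fz0.44 du64.07 dn0.02 z48.10 [-0.28  0.01  0.01]
21.83 d66.0 Fu-1.13 Fn0.06 Fz-0.00 du66.19 dn0.02 z48.10 [-0.22  0.01  0.  ]
22.15 d67.0 Fu-0.90 Fn-0.00 Fz0.32 du67.04 dn-0.00 z48.11 [-0.38 -0.    0.  ]
22.47 d68.0 Fu-1.44 Fn0.52 Fz0.37 du68.04 dn-0.00 z48.11 [-0.36  0.02  0.01]
22.78 d69.0 Fu-1.15 Fn0.24 Fz0.25 du69.11 dn-0.01 z48.10 [-0.39  0.04 -0.01]
23.10 d70.0 Fu-0.95 Fn-0.09 Fz0.87 du70.09 dn-0.00 z48.10 [-0.35  0.01 -0.  ]
23.42 d71.0 Fu-1.26 Fn-0.24 Fz0.81 du71.09 dn-0.01 z48.09 [-0.38  0.03 -0.01]
23.73 d72.0 Fu-1.07 Fn0.26 Fz0.46 du72.09 dn0.00 z48.09 [-0.38  0.03  0.02]
24.05 d73.0 Fu-1.10 Fn0.28 Fz0.84 du73.11 dn-0.01 z48.10 [-0.37  0.02 -0.01]
24.37 d74.0 Fu-1.57 Fn0.03 Fz0.84 du74.10 dn-0.02 z48.10 [-0.36  0.02 -0.  ]
24.68 d75.0 Fu-1.32 Fn0.10 Fz0.38 du75.10 dn-0.00 z48.09 [-0.4   0.02 -0.01]
25.00 d76.0 Fu-1.02 Fn0.15 Fz0.54 du76.10 dn0.01 z48.10 [-0.4   0.01 -0.  ]
25.32 d77.0 Fu-2.29 Fn-0.07 Fz0.92 du76.87 dn0.02 z48.11 [-0.59  0.04 -0.  ]
25.63 d78.0 Fu-3.93 Fn0.13 Fz2.81 du77.33 dn0.08 z48.14 [-1.2  -0.01 -0.  ]
foot
```

```bash
python3 - <<'E'
from h import *
Z=48.1
F0=np.array([-.1,.05,-1.1]); d=78.; step=.5
st()
while d<82:
    d+=step; p=B0+U*d; robot.servo_line([*p,Z],feed=12)
    F,p,M,t=favg(6,.02); F=F-F0; fu=-(F[:2]@U)
    R=Rn.from_rotvec(robot.observe()["tcp_rot"]).as_matrix()[:2,0]
    print("%.2f d%.1f"%(t,d),"Fu%.2f Fn%.2f Fz%.2f"%(-fu,F[:2]@N,F[2]),"du%.2f dn%.2f z%.2f"%((p[:2]-B0)@U,(p[:2]-B0)@N,p[2]),M.round(2),"tilt",(R@U).round(4))
    if fu>7: break
s=viewer.read_camera("side")
cv2.imwrite("pics/s9.png",cv2.resize(s[130:220,200:300,::-1],None,fx=8,fy=8,interpolation=cv2.INTER_NEAREST))
E
```

```text
t25.63 p [526.51 242.02  48.11] a0.0896 tilt [-0.     -0.0007] F [-0.57 -4.06  1.02] M [-1.2 -0.   0. ] g0.1097
25.98 d78.5 Fu-5.33 Fn-0.08 Fz3.04 du77.70 dn0.13 z48.18 [-1.48 -0.03 -0.01] tilt -0.0008
26.33 d79.0 Fu-5.43 Fn0.12 Fz3.97 du77.94 dn0.15 z48.18 [-1.66 -0.03  0.02] tilt -0.0011
26.68 d79.5 Fu-6.29 Fn0.02 Fz3.88 du78.17 dn0.19 z48.18 [-1.76 -0.06  0.01] tilt -0.0014
27.03 d80.0 Fu-6.31 Fn0.22 Fz4.10 du78.38 dn0.22 z48.19 [-1.95 -0.05  0.01] tilt -0.0017
27.38 d80.5 Fu-6.96 Fn-0.38 Fz4.47 du78.60 dn0.27 z48.22 [-2.08 -0.04  0.01] tilt -0.002
27.73 d81.0 Fu-7.49 Fn-0.02 Fz4.26 du78.82 dn0.30 z48.22 [-2.2  -0.09  0.03] tilt -0.0023
```

View pics/s9.png

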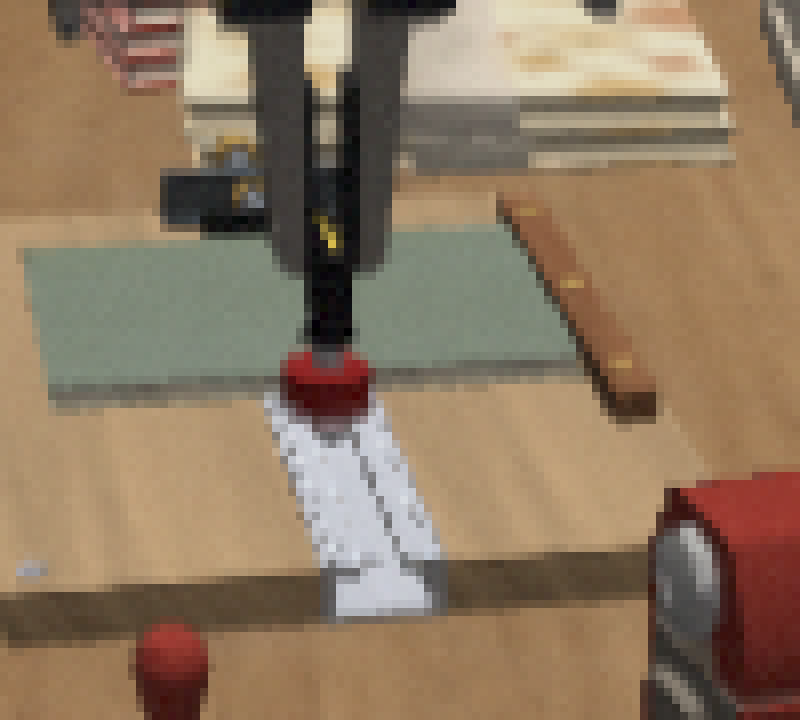

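```bash
cat >> h.py <<'E'
F0=np.array([-.1,.05,-1.1])
def rep(tag,n=6):
    F,p,M,t=favg(n,.02); F=F-F0; s=robot.observe(); R=Rn.from_rotvec(s["tcp_rot"]).as_matrix()[:2,0]
    du,dn=(p[:2]-B0)@U,(p[:2]-B0)@N
    print(tag,"%.2f"%t,"Fu%.2f Fn%.2f Fz%.2f"%(F[:2]@U,F[:2]@N,F[2]),"du%.2f dn%.2f z%.2f"%(du,dn,p[2]),M.round(2),"tilt",(R@U).round(4),(R@N).round(4),"a%.4f g%.4f"%(jaw(s["tcp_rot"]),s["grip_width"]))
    return F,du,dn,p[2]
E
python3 - <<'E'
from h import *
d=81.; z=48.1
for z in (46,44,42.5,41.7):
    robot.servo_line([*(B0+U*d),z],feed=15); F,du,dn,za=rep("z%.1f"%z,4)
    if F[2]>20 or -(F[:2]@U)>11: print("stop");break
E
```

```text
z46.0 28.14 Fu-7.84 Fn-1.82 Fz8.23 du78.90 dn0.30 z46.55 [-2.33  0.25 -0.03] tilt -0.0019 -0.0001 a0.0888 g0.1098
z44.0 28.49 Fu-8.31 Fn-2.70 Fz11.31 du78.88 dn0.35 z44.94 [-2.42  0.45 -0.04] tilt -0.0018 -0.0002 a0.0887 g0.1078
z42.5 28.81 Fu-8.97 Fn-3.54 Fz13.82 du78.84 dn0.38 z43.74 [-2.53  0.65 -0.03] tilt -0.0017 -0.0002 a0.0887 g0.1133
z41.7 29.12 Fu-8.85 Fn-3.48 Fz15.11 du78.84 dn0.39 z43.12 [-2.57  0.75 -0.02] tilt -0.0016 -0.0001 a0.0887 g0.1131
```

```bash
python3 - <<'E'
from h import *
d=81.
robot.servo_line([*(B0+U*d-N*.3),40.5],feed=15); F,du,dn,za=rep("press",5)
if F[2]<20:
  for k in (1,2,3):
    a=YJ-k*np.pi/6
    robot.servo_line([*(B0+U*d-N*.3),40.5],feed=15,rotation=ori(a)); F,du,dn,za=rep("turn%d"%k,4)
E
```

```text
press 29.46 Fu-8.96 Fn-3.63 Fz16.86 du78.82 dn0.36 z42.20 [-2.64  0.76 -0.03] tilt -0.0014 0.0004 a0.0885 g0.1132
turn1 30.20 Fu-8.91 Fn-5.09 Fz17.32 du78.97 dn-0.52 z41.89 [-2.6   1.21  0.11] tilt -0.0016 -0.0013 a-0.4341 g0.1098
turn2 30.94 Fu-9.31 Fn-5.20 Fz17.74 du78.46 dn-0.47 z41.78 [-2.8   1.28  0.12] tilt -0.0021 -0.0011 a-0.9577 g0.1105
turn3 31.68 Fu-10.20 Fn-5.56 Fz17.60 du77.93 dn-0.56 z41.68 [-2.95  1.38  0.08] tilt -0.0029 -0.0012 a-1.4816 g0.1086
```

```bash
python3 - <<'E'
from h import *
a=YJ-np.pi/2
d=81.
for z in (42.0,43.2,44.0,44.3):
    robot.servo_line([*(B0+U*d-N*.3),z],feed=12,rotation=ori(a)); F,du,dn,za=rep("rise%.1f"%z,4)
    if F[2]<-1.5: break
zz=z
for d in (80.2,79.4,78.6,78.1):
    robot.servo_line([*(B0+U*d-N*.3),zz],feed=12,rotation=ori(a)); F,du,dn,za=rep("relax%.1f"%d,4)
    if F[:2]@U>-1.5: break
E
```

```text
rise42.0 32.02 Fu-9.97 Fn-5.13 Fz15.13 du77.97 dn-0.58 z42.97 [-2.84  1.22  0.13] tilt -0.0028 -0.0011 a-1.4816 g0.1139
rise43.2 32.34 Fu-10.16 Fn-4.08 Fz10.97 du77.91 dn-0.73 z43.67 [-2.77  0.95  0.11] tilt -0.0033 -0.0012 a-1.4817 g0.1168
rise44.0 32.66 Fu-9.82 Fn-2.00 Fz5.22 du77.84 dn-0.97 z43.77 [-2.64  0.56  0.12] tilt -0.0039 -0.0014 a-1.4816 g0.1147
rise44.3 32.98 Fu-9.73 Fn-2.12 Fz3.26 du77.80 dn-1.03 z43.80 [-2.6   0.39  0.07] tilt -0.0042 -0.0015 a-1.4817 g0.1125
relax80.2 33.29 Fu-8.54 Fn-1.70 Fz3.50 du77.63 dn-1.05 z43.81 [-2.32  0.41  0.07] tilt -0.0034 -0.0015 a-1.4813 g0.1141
relax79.4 33.61 Fu-7.13 Fn-1.39 Fz2.57 du77.47 dn-1.06 z43.81 [-1.99  0.42  0.11] tilt -0.0027 -0.0014 a-1.4810 g0.1132
relax78.6 33.92 Fu-5.92 Fn-1.88 Fz2.73 du77.32 dn-1.08 z43.82 [-1.7   0.41  0.08] tilt -0.0019 -0.0014 a-1.4808 g0.1103
relax78.1 34.24 Fu-5.46 Fn-2.02 Fz2.81 du77.24 dn-1.08 z43.83 [-1.53  0.44  0.08] tilt -0.0015 -0.0014 a-1.4804 g0.1152
```

```bash
python3 - <<'E'
from h import *
a=YJ-np.pi/2
for d in (77.0,76.,75.4):
    robot.servo_line([*(B0+U*d-N*.9),44.5],feed=15,rotation=ori(a)); F,du,dn,za=rep("relax%.1f"%d,4)
    if F[:2]@U>-1.: break
s=viewer.read_camera("side")
cv2.imwrite("pics/s10.png",cv2.resize(s[130:220,200:300,::-1],None,fx=8,fy=8,interpolation=cv2.INTER_NEAREST))
E
```

```text
relax77.0 34.56 Fu-3.57 Fn1.06 Fz-5.19 du77.02 dn-1.24 z43.90 [-0.93 -0.19  0.09] tilt -0.0006 -0.0004 a-1.4804 g0.1103
relax76.0 34.88 Fu-0.87 Fn2.10 Fz-10.60 du76.72 dn-1.32 z43.94 [-0.2  -0.35  0.06] tilt 0.0003 -0.0006 a-1.4802 g0.1093
```

View pics/s10.png

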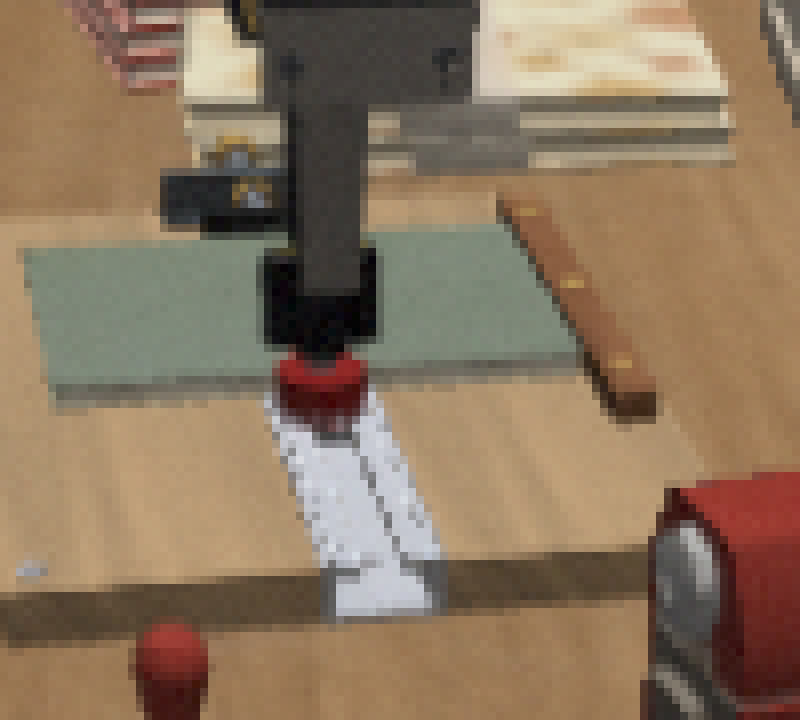

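```bash
python3 - <<'E'
from h import *
a=YJ-np.pi/2
robot.servo_line([*(B0+U*75.7-N*.9),43.9],feed=15,rotation=ori(a)); F,du,dn,za=rep("zero",4)
s=viewer.read_camera("side"); cv2.imwrite("pics/s10raw.png",s[:,:,::-1])
robot.observe()
grip(0.3,60); rep("open",3)
s=viewer.read_camera("side"); cv2.imwrite("pics/s11raw.png",s[:,:,::-1])
E
```

```text
zero 35.24 Fu1.44 Fn0.26 Fz-7.79 du76.46 dn-1.19 z43.92 [0.22 0.07 0.04] tilt 0.0009 -0.0005 a-1.4803 g0.1072
open 35.79 Fu-0.22 Fn-0.41 Fz1.23 du75.62 dn-0.55 z44.26 [-0.01  0.19  0.01] tilt 0.0002 0.0005 a-1.4811 g0.2996
```

```bash
python3 - <<'E'
from h import *
grip(0.5)
robot.servo_line([*(B0+U*75.7-N*.55),105],feed=150)
robot.movep([500,40,160],ori(0.0)); st()
ims=[viewer.read_camera("top").astype(float) for _ in range(4)]
t=np.mean(ims,0).astype(np.uint8); cv2.imwrite("pics/t12raw.png",t[:,:,::-1])
s=viewer.read_camera("side"); cv2.imwrite("pics/s12raw.png",s[:,:,::-1])
cv2.imwrite("pics/t12.png",cv2.resize(t[150:260,95:245,::-1],None,fx=5,fy=5,interpolation=2))
cv2.imwrite("pics/s12.png",cv2.resize(s[130:220,200:300,::-1],None,fx=8,fy=8,interpolation=cv2.INTER_NEAREST))
E
python3 - <<'E'
import cv2,numpy as np
A=cv2.imread("pics/top0.png").astype(float);B=cv2.imread("pics/t12raw.png").astype(float)
print(np.abs(A[170:250,100:118]-B[170:250,100:118]).mean())
g=lambda I:I.mean(2)
for r0,r1 in((199,202),(202,205),(205,208),(208,211)):
    print(r0,"A",g(A)[r0:r1,116:150].mean(0).round(0).astype(int).tolist()); print("    B",g(B)[r0:r1,116:150].mean(0).round(0).astype(int).tolist())
E
```

```text
t38.23 p [499.8   40.41 159.48] a-0.0002 tilt [-0.0009 -0.0002] F [-0.07  0.84 -0.22] M [-0.06  0.05 -0.04] g0.5001
4.6849537037037035
199 A [141, 138, 120, 101, 92, 83, 67, 69, 102, 138, 162, 174, 178, 177, 169, 149, 110, 72, 90, 136, 163, 174, 178, 179, 179, 178, 179, 182, 183, 184, 176, 156, 140, 132]
    B [145, 143, 125, 105, 96, 87, 70, 72, 106, 143, 168, 180, 183, 178, 160, 123, 78, 54, 82, 117, 133, 135, 136, 136, 135, 135, 135, 135, 135, 135, 135, 135, 135, 135]
202 A [146, 145, 134, 121, 109, 95, 96, 108, 121, 138, 155, 162, 164, 163, 156, 137, 102, 69, 92, 142, 172, 182, 183, 183, 183, 183, 182, 181, 180, 177, 170, 153, 138, 133]
    B [151, 151, 140, 126, 113, 100, 99, 112, 125, 144, 160, 167, 169, 168, 157, 125, 80, 53, 80, 116, 132, 136, 136, 136, 136, 136, 136, 136, 136, 136, 136, 136, 136, 135]
205 A [136, 134, 130, 123, 110, 95, 97, 111, 123, 135, 145, 149, 151, 150, 145, 128, 94, 65, 91, 142, 173, 184, 187, 187, 188, 188, 188, 189, 187, 188, 182, 166, 145, 135]
    B [141, 138, 135, 128, 114, 99, 101, 115, 127, 140, 151, 154, 156, 157, 151, 123, 80, 55, 82, 116, 133, 137, 137, 137, 138, 137, 137, 137, 137, 137, 136, 136, 137, 136]
208 A [136, 128, 108, 95, 91, 83, 70, 76, 121, 161, 178, 182, 184, 183, 175, 153, 111, 71, 92, 142, 172, 182, 184, 184, 183, 184, 184, 184, 186, 187, 182, 167, 147, 135]
    B [141, 132, 112, 99, 95, 87, 73, 80, 125, 166, 184, 188, 189, 187, 174, 139, 88, 59, 85, 118, 133, 137, 137, 137, 137, 137, 138, 137, 137, 136, 136, 136, 136, 136]
```

View pics/t12.png

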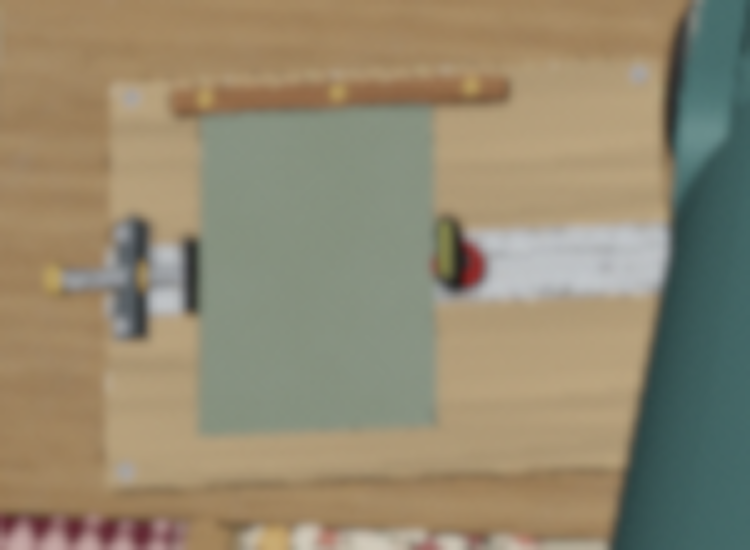

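View pics/s12.png

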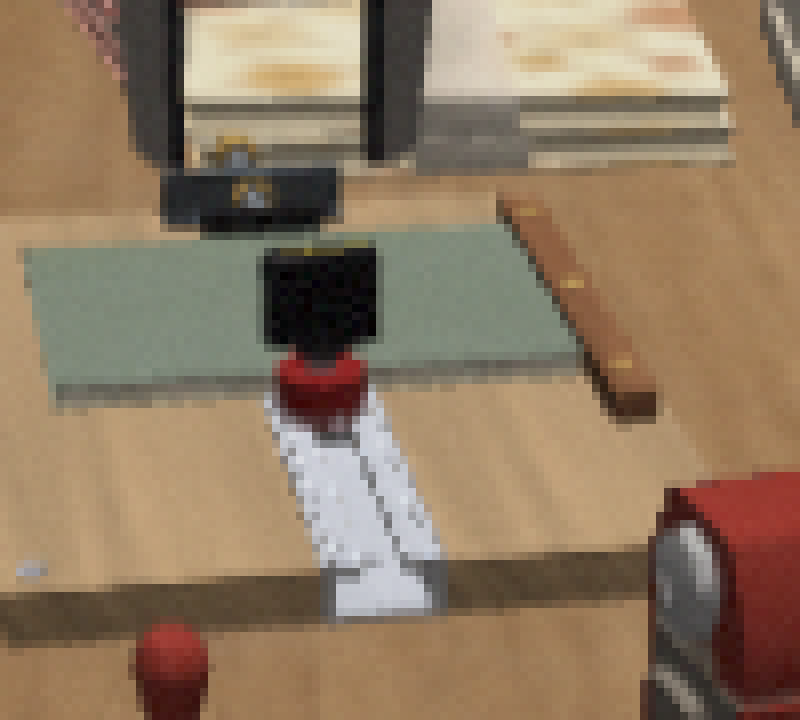

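```bash
cat > footfit.py <<'E'
import cv2,numpy as np,sys
from scipy.optimize import least_squares
from scipy.special import erf
A=cv2.imread("pics/top0.png").astype(float).mean(2);B=cv2.imread(sys.argv[1]).astype(float).mean(2)
c=np.arange(126,142)
def m(p,R,L,D,w,s):
    e=lambda x:.5*(1+erf((c-x)/s/2**.5)); return L+(D-L)*e(p)+(R-D)*e(p+w)
out=[]
for r in range(199,211):
    a=A[r,126:142];b=B[r,126:142]
    def f(q):
        pA,pB,LA,LB,RA,RB,D,g,w,s=q
        return np.r_[m(pA,RA,LA,D,w,s)-a, m(pB,RB,LB,D,w,s)-b]
    r0=least_squares(f,[131.7,131.2,a[1],b[1],a[-1],b[-1],20,1,2.2,.8],loss="soft_l1",f_scale=4)
    q=r0.x; out.append(q[0]-q[1]); print(r,"shift %.2f"%(q[0]-q[1]),"D%.0f w%.2f s%.2f cost%.0f"%(q[6],q[8],q[9],r0.cost))
print("median",np.median(out),np.median(out)/.41)
E
python3 footfit.py pics/t12raw.png; python3 - <<'E'
from h import *
print((proj("top",[517,384,34])-proj("top",[517,374,34]))/10)
A=cv2.imread("pics/s9.png")
a=cv2.imread("pics/s10raw.png").astype(np.float32).mean(2);b=cv2.imread("pics/s12raw.png").astype(np.float32).mean(2)
# pad shift s10->s12 
print(cv2.phaseCorrelate(a[157:180,205:230].copy(),b[157:180,205:230].copy(),cv2.createHanningWindow((25,23),cv2.CV_32F)))
E
```

```text
199 shift 0.66 D-5791 w0.06 s1.36 cost104
200 shift 0.62 D-627 w0.44 s1.35 cost125
201 shift 0.55 D-368 w0.65 s1.31 cost111
202 shift 0.49 D-479 w0.50 s1.27 cost87
203 shift 0.44 D-223 w0.83 s1.26 cost55
204 shift 0.38 D-64 w1.45 s1.25 cost36
205 shift 0.32 D-23 w1.73 s1.19 cost27
206 shift 0.35 D-25 w1.64 s1.16 cost42
207 shift 0.43 D-19 w1.75 s1.18 cost54
208 shift 0.48 D-34 w1.68 s1.22 cost45
209 shift 0.46 D-30 w1.73 s1.21 cost30
210 shift 0.42 D-110 w1.21 s1.25 cost35
median 0.45154642937623635 1.1013327545761862
[[-0.36338078 -0.01677322]]
((0.42786903343919747, 0.09874305336929545), 0.9136960275967916)
```

```bash
python3 - <<'E'
from h import *
a=YJ-np.pi/2
pos=lambda d,z:[*(B0+U*d-N*.9),z]
grip(0.4)
robot.movep(pos(76.5,100),ori(a))
robot.servo_line(pos(76.5,43.8),feed=130,rotation=ori(a))
grip(0.0,60); F,du,dn,za=rep("grip",3)
robot.servo_line(pos(80.8,43.6),feed=15,rotation=ori(a)); F,du,dn,za=rep("preload",3)
if abs(F[:2]@U)<13:
    robot.servo_line(pos(81.0,40.4),feed=15,rotation=ori(a)); F,du,dn,za=rep("press",3)
E
```

```text
grip 41.38 Fu0.33 Fn-0.44 Fz5.30 du76.89 dn-0.57 z44.31 [0.11 0.3  0.07] tilt 0.0007 0.0007 a-1.4805 g0.1118
preload 41.87 Fu-5.32 Fn-1.97 Fz9.52 du77.73 dn-0.43 z44.23 [-1.53  0.45  0.07] tilt -0.0031 0.0004 a-1.4823 g0.1098
press 42.28 Fu-6.42 Fn-4.32 Fz18.30 du77.82 dn-0.17 z41.95 [-1.8   1.03  0.07] tilt -0.0024 0.0005 a-1.4825 g0.1134
```

```bash
python3 - <<'E'
from h import *
a=YJ-np.pi/2
pos=lambda d,z:[*(B0+U*d-N*.9),z]
for d in (81.8,82.6,83.4,84.2):
    robot.servo_line(pos(d,40.9),feed=15,rotation=ori(a)); F,du,dn,za=rep("d%.1f"%d,3)
    if du>78.45 or -(F[:2]@U)>11: break
E
```

```text
d81.8 42.58 Fu-7.66 Fn-3.18 Fz17.48 du78.00 dn-0.17 z42.39 [-2.07  0.98  0.1 ] tilt -0.0032 0.0004 a-1.4828 g0.1098
d82.6 42.88 Fu-8.41 Fn-3.93 Fz17.64 du78.19 dn-0.16 z42.35 [-2.33  0.94  0.09] tilt -0.0039 0.0003 a-1.4830 g0.1121
d83.4 43.18 Fu-9.90 Fn-3.76 Fz17.59 du78.36 dn-0.15 z42.32 [-2.68  0.9   0.1 ] tilt -0.0047 0.0003 a-1.4834 g0.1068
d84.2 43.48 Fu-10.71 Fn-4.01 Fz17.71 du78.54 dn-0.12 z42.30 [-2.93  0.92  0.08] tilt -0.0054 0.0003 a-1.4836 g0.1175
```

```bash
python3 - <<'E'
from h import *
a=YJ-np.pi/2
pos=lambda d,z:[*(B0+U*d-N*.9),z]
robot.servo_line(pos(84.2,40.9),feed=15,rotation=ori(a+.14)); F,du,dn,za=rep("w+",3)
robot.servo_line(pos(84.2,40.9),feed=15,rotation=ori(a)); F,du,dn,za=rep("w-",3)
E
```

```text
w+ 43.83 Fu-9.47 Fn-2.07 Fz16.85 du79.00 dn0.94 z42.63 [-2.67  0.41  0.06] tilt -0.0044 0.0024 a-1.3438 g0.1127
w- 44.17 Fu-9.56 Fn-2.68 Fz17.32 du78.90 dn0.33 z42.38 [-2.75  0.7   0.  ] tilt -0.0051 0.0013 a-1.4837 g0.1120
```

```bash
python3 - <<'E'
from h import *
a=YJ-np.pi/2
pos=lambda d,z:[*(B0+U*d-N*.9),z]
robot.servo_line(pos(84.0,43.4),feed=15,rotation=ori(a)); rep("rise",2)
robot.servo_line(pos(83.8,44.4),feed=15,rotation=ori(a)); rep("rise",2)
robot.servo_line(pos(80.5,44.3),feed=20,rotation=ori(a)); rep("relax",2)
robot.servo_line(pos(77.8,43.9),feed=20,rotation=ori(a)); F,du,dn,za=rep("relax",3)
E
```

```text
rise 44.52 Fu-9.59 Fn-0.53 Fz10.90 du78.88 dn0.12 z44.18 [-2.47  0.25 -0.03] tilt -0.0053 0.0012 a-1.4837 g0.1129
rise 44.80 Fu-8.10 Fn0.38 Fz3.71 du78.72 dn-0.09 z44.30 [-2.23 -0.29  0.01] tilt -0.0059 0.0011 a-1.4835 g0.1150
relax 45.15 Fu-6.55 Fn1.29 Fz2.62 du78.20 dn-0.16 z44.32 [-1.6  -0.39  0.  ] tilt -0.0028 0.0013 a-1.4820 g0.1120
relax 45.48 Fu-3.13 Fn1.67 Fz5.44 du77.72 dn-0.13 z44.30 [-0.72 -0.32 -0.02] tilt -0.0 0.0015 a-1.4809 g0.1110
```

```bash
python3 - <<'E'
from h import *
a=YJ-np.pi/2
pos=lambda d,z:[*(B0+U*d-N*.9),z]
robot.servo_line(pos(76.6,44.1),feed=20,rotation=ori(a)); F,du,dn,za=rep("relax",2)
grip(0.4,60)
robot.servo_line([*(B0+U*77.2-N*.4),105],feed=170)
robot.movep([500,60,160],ori(0.0)); st()
ims=[viewer.read_camera("top").astype(float) for _ in range(4)]
t=np.mean(ims,0).astype(np.uint8); cv2.imwrite("pics/t13raw.png",t[:,:,::-1])
s=viewer.read_camera("side"); cv2.imwrite("pics/s13raw.png",s[:,:,::-1])
cv2.imwrite("pics/t13.png",cv2.resize(t[150:260,95:245,::-1],None,fx=5,fy=5,interpolation=2))
cv2.imwrite("pics/s13.png",cv2.resize(s[130:220,200:300,::-1],None,fx=8,fy=8,interpolation=cv2.INTER_NEAREST))
E
python3 footfit.py pics/t13raw.png
```

```text
relax 45.77 Fu0.09 Fn3.27 Fz4.11 du77.42 dn-0.24 z44.32 [ 0.03 -0.64 -0.02] tilt 0.0008 0.0014 a-1.4803 g0.1133
 t48.19 p [499.67  60.31 159.34] a-0.0003 tilt [-0.0012 -0.0003] F [0.5  0.42 0.38] M [-0.1   0.05  0.01] g0.3991
199 shift 0.54 D-71 w1.34 s1.25 cost98
200 shift 0.56 D-85 w1.34 s1.27 cost123
201 shift 0.58 D-143 w1.09 s1.28 cost103
202 shift 0.59 D-313 w0.68 s1.28 cost96
203 shift 0.56 D-137 w1.08 s1.28 cost63
204 shift 0.49 D-27 w1.74 s1.25 cost33
205 shift 0.39 D4 w2.03 s1.16 cost20
206 shift 0.35 D11 w2.03 s1.11 cost36
207 shift 0.46 D2 w1.98 s1.16 cost52
208 shift 0.59 D-33 w1.70 s1.23 cost43
209 shift 0.66 D-28 w1.76 s1.22 cost28
210 shift 0.67 D-39 w1.60 s1.22 cost35
median 0.557332119497076 1.3593466329196975
```

View pics/t13.png

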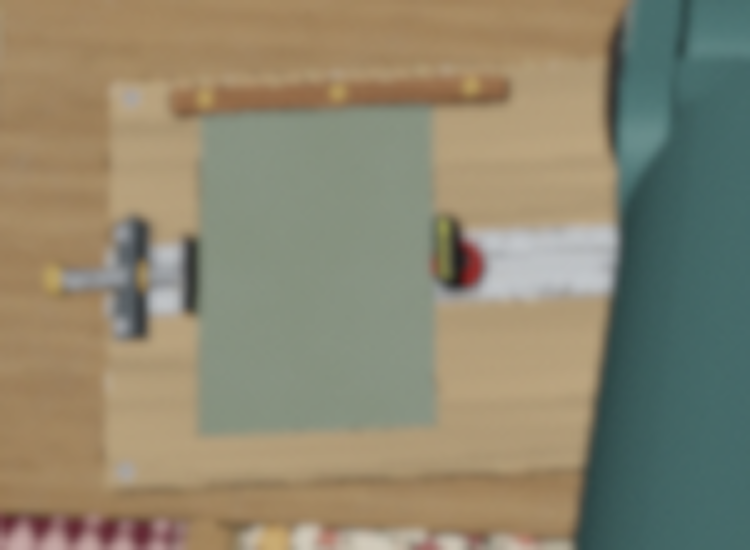

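View pics/s13.png

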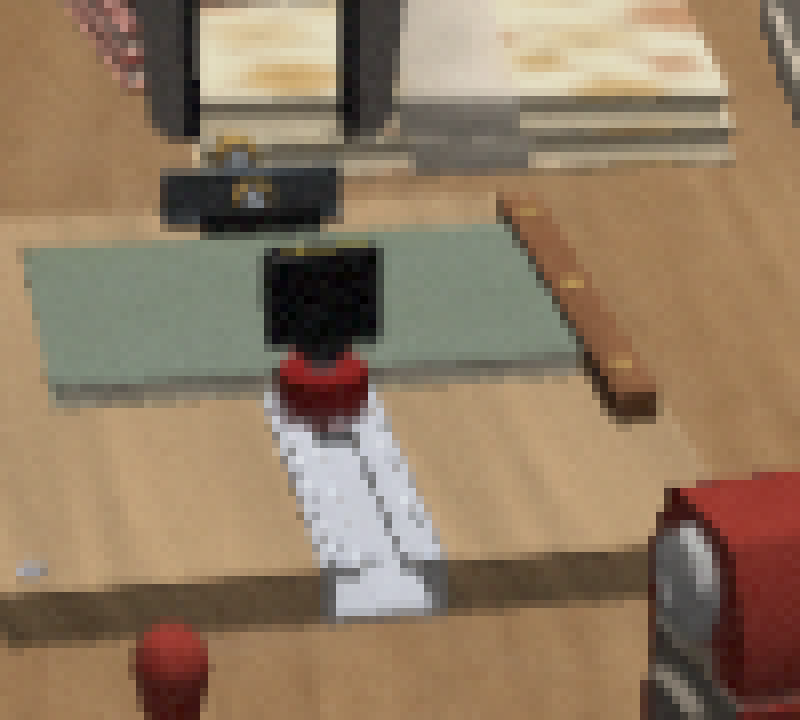

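```bash
python3 - <<'E'
import cv2,numpy as np
from h import pix2z
def cross(prof,x0,lo,hi):
    # subpixel 50% crossing between plateau means
    l,h=prof[:3].mean(),prof[-3:].mean(); m=(l+h)/2; s=np.sign(h-l)
    for i in range(len(prof)-1):
        if (prof[i]-m)*s<=0<(prof[i+1]-m)*s: return x0+i+(m-prof[i])/(prof[i+1]-prof[i])
    return np.nan
for f,cl,cr in(("top0",147.5,194.5),("t12raw",134.8,181.5),("t13raw",134.8,181.5)):
    I=cv2.imread(f"pics/{f}.png").astype(float); ch=I[:,:,2]-I[:,:,0]*.5 # red minus blue-ish
    res={}
    for nm,c0 in(("L",cl),("R",cr)):
        pts=[]
        for r in list(range(175,193))+list(range(216,232)):
            c=int(c0); x=cross(ch[r,c-6:c+7],c-6,0,0); pts.append((x,r))
        res[nm]=np.array(pts)
    for nm,r0 in(("near",235),):
        pts=[]
        for c in range(int(cl)+5,int(cr)-4):
            y=cross(ch[r0-6:r0+6,c],r0-6,0,0); pts.append((c,y))
        res[nm]=np.array(pts)
    for nm,P in res.items():
        P=P[np.isfinite(P).all(1)]; W=pix2z("top",P,28)[:,:2]
        ax=(0,1) if nm in"LR" else (1,0)
        k=np.polyfit(W[:,ax[0]],W[:,ax[1]],1); rs=W[:,ax[1]]-np.polyval(k,W[:,ax[0]]); ok=np.abs(rs)<2.5*np.std(rs); k=np.polyfit(W[ok,ax[0]],W[ok,ax[1]],1)
        print(f,nm,"yaw %.4f"%(k[0] if nm in"LR" else -k[0]),"std %.2f"%rs[ok].std(), "mid %.2f"%np.polyval(k,W[:,ax[0]].mean()), len(W))
    # fence face lower edge
    if f!="t12raw":
        g=I.mean(2)
E
python3 - <<'E'
# relative shift between t12 and t13 for foot and pad
import cv2,numpy as np
a=cv2.imread("pics/t12raw.png").astype(float).mean(2);b=cv2.imread("pics/t13raw.png").astype(float).mean(2)
for r in (200,203,206,209):
    print(a[r,128:140].round(),b[r,128:140].round())
E
```

```text
top0 L yaw 0.0868 std 0.16 mid 351.35 34
top0 R yaw 0.0886 std 0.24 mid 221.97 34
top0 near yaw 0.0865 std 0.15 mid 433.89 38
t12raw L yaw 0.0946 std 0.21 mid 387.14 34
t12raw R yaw 0.0924 std 0.15 mid 257.50 34
t12raw near yaw 0.0881 std 0.11 mid 431.40 38
t13raw L yaw 0.0955 std 0.40 mid 387.66 34
t13raw R yaw 0.0945 std 0.28 mid 257.90 34
t13raw near yaw 0.0881 std 0.15 mid 431.40 38
[186. 182. 162. 124.  78.  53.  81. 117. 133. 136. 135. 136.] [188. 185. 169. 133.  84.  58.  85. 118. 132. 136. 135. 136.]
[168. 166. 155. 124.  80.  53.  81. 116. 133. 136. 136. 136.] [169. 164. 149. 117.  76.  56.  85. 118. 133. 136. 137. 136.]
[150. 151. 147. 121.  79.  55.  82. 117. 133. 137. 137. 138.] [149. 150. 145. 120.  81.  57.  86. 118. 135. 138. 138. 138.]
[191. 189. 176. 140.  89.  59.  85. 118. 133. 137. 137. 137.] [191. 188. 170. 130.  79.  62.  92. 121. 134. 137. 137. 138.]
```

```bash
python3 - <<'E'
from h import *
robot.job_done(); print(robot.observe()["t"])
E
```

```text
the job is handed in; nothing more can be done
the job is handed in; nothing more can be done
```

I handed the job in at about 48 s. The red-collared peg is locked across the T-slot and holds the notebook against the sprung foot.

**What I did:** I centred on the peg in its block, gripped the wing and dropped the head into the slot. I slid it along until the foot gave way, pressed it down, turned it a quarter clockwise, let it rise and let go.

**Correction:** After the first lock, the top camera showed the foot only about 1.1–1.2 mm in. I gripped the peg again, pushed towards the notebook, pressed down, pushed a little further with a small wiggle, and locked it again. The push along the slot stayed below about 11 N at every reading.

**Last checks:**
- **Peg:** it is turned across the slot and stayed put after release; when locked, the wrist height matched a peg drawn up under the lips.
- **Foot:** it is about 1.5–1.7 mm in, against 1.75 mm for halfway. One camera pixel is about 2.7 mm there, so this is good to about 0.3 mm.
- **Notebook:** it is close to square. Its edges read 0.088–0.095 rad against a jig yaw of about 0.09. Two edges turned by about 0.006–0.009 rad from the start and the near edge by only 0.002, close to the noise.
- **Disagreement:** during the push, force put the foot slightly deeper (about 2.2 mm) than position or the pictures did. I put the gap down to friction and went by the pictures.

I kept clear of the pink look-alike, stamps, tin and tape, but took no closing picture of them.

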